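# Changeover at the induction-hob test bench

## Task

The test on the hob's left zone is over and the next one runs on the right zone: hang every loose spanner by its ring on the hook rail's red pegs, turn the left knob back to off, and slide the saucepan over the glass, without lifting or tipping it, to the middle of the red right-hand ring. Only when all of that is done, turn the right knob fully up to its stop. Leave the multimeter, screwdriver and jar where they are.

Things in the scene. Friction and masses are not known exactly. Their poses are not given: they have to be found in the camera images.
- hob: two-zone portable induction hob, white case with black glass top, 340 mm deep (x) x 580 mm wide (y) x 60 mm high, fixed to the bench. Origin under its centre; x points away from the robot, y to the robot's left, z up; glass at z = 60 mm
- right_zone (a point): centre of the right-hand (red printed ring, 170 mm) zone, on the glass
- left_knob (a joint): left zone's black knob on the hob's front strip: grip bar 42 mm long, 14 mm thick, top 44 mm above the glass; 44 mm round skirt, top 14 mm above the glass. At 0 (off) the bar lies along the hob's x; the value (rad) grows clockwise seen from above, stops at 0 and 1.4 (full); stays where left, turns easily (0.03 N m). Found switched on
- left_knob_grip (a point): point on the left knob's axis at the height to grip, 37 mm above the glass; turns with the knob (its x axis runs along the grip bar)
- right_knob (a joint): right zone's black knob on the hob's front strip: grip bar 42 mm long, 14 mm thick, top 44 mm above the glass; 44 mm round skirt, top 14 mm above the glass. At 0 (off) the bar lies along the hob's x; the value (rad) grows clockwise seen from above, stops at 0 and 1.4 (full); stays where left, turns easily (0.03 N m). Found off
- right_knob_grip (a point): the same point of the right knob
- saucepan: steel saucepan, 160 mm across, 90 mm high, wall 3 mm, about 0.75 kg, with one straight black handle along its +x. Origin at the centre of its underside, z up
- pan_handle (a point): middle of the saucepan handle, 130 mm from the pan's axis and 70 mm above its underside. The handle is 22 mm wide, 16 mm thick and runs from 85 to 170 mm from the axis; it starts pointing to the robot's left and a little towards the robot
- spanner1: short combination spanner (up to four alike; absent: None), steel, 170 mm long, 8 mm thick, 160 g. Origin under mid-shank; +x along the shank to the closed ring end, z up when lying. Shank 14 mm wide, 7 mm thick (0.5 to 7.5 mm up), x -40 to +46 mm; ring 39 mm across; 38 mm open jaw at -x, to -86 mm. Starts flat, ring end roughly away from the robot, on the hob glass
- spanner2: short combination spanner (up to four alike; absent: None), steel, 170 mm long, 8 mm thick, 160 g. Origin under mid-shank; +x along the shank to the closed ring end, z up when lying. Shank 14 mm wide, 7 mm thick (0.5 to 7.5 mm up), x -40 to +46 mm; ring 39 mm across; 38 mm open jaw at -x, to -86 mm. Starts flat, ring end roughly away from the robot, on the hob glass
- spanner3: short combination spanner (up to four alike; absent: None), steel, 170 mm long, 8 mm thick, 160 g. Origin under mid-shank; +x along the shank to the closed ring end, z up when lying. Shank 14 mm wide, 7 mm thick (0.5 to 7.5 mm up), x -40 to +46 mm; ring 39 mm across; 38 mm open jaw at -x, to -86 mm. Starts flat, ring end roughly away from the robot, on the bench
- spanner4: short combination spanner (up to four alike; absent: None), steel, 170 mm long, 8 mm thick, 160 g. Origin under mid-shank; +x along the shank to the closed ring end, z up when lying. Shank 14 mm wide, 7 mm thick (0.5 to 7.5 mm up), x -40 to +46 mm; ring 39 mm across; 38 mm open jaw at -x, to -86 mm. Starts flat, ring end roughly away from the robot, on the bench
- eye1 (a point): centre of spanner 1's ring hole (25 mm across), at x = +65 mm, half way through the 8 mm thickness; axes as the spanner's
- eye2 (a point): centre of spanner 2's ring hole (25 mm across), at x = +65 mm, half way through the 8 mm thickness; axes as the spanner's
- eye3 (a point): centre of spanner 3's ring hole (25 mm across), at x = +65 mm, half way through the 8 mm thickness; axes as the spanner's
- eye4 (a point): centre of spanner 4's ring hole (25 mm across), at x = +65 mm, half way through the 8 mm thickness; axes as the spanner's
- rail: fixed hook rail: steel base 110 x 290 mm, two end posts, 16 mm bar along its y, axis 235 mm up. Four red pegs (6 mm round) at y = +97.5, +32.5, -32.5, -97.5 mm run 24 mm level out of the bar towards the rail's -x (the robot's side), then slant up at 45 degrees. A ring threaded over a tip and let go slides down and the spanner hangs. Origin on the bench under the bar's middle
- hook1 (a point): tip of red peg 1, 64 mm in front of and 40 mm above the bar axis (rail x = -64, z = 275 mm); axes as the rail's
- hook2 (a point): tip of red peg 2, 64 mm in front of and 40 mm above the bar axis (rail x = -64, z = 275 mm); axes as the rail's
- hook3 (a point): tip of red peg 3, 64 mm in front of and 40 mm above the bar axis (rail x = -64, z = 275 mm); axes as the rail's
- hook4 (a point): tip of red peg 4, 64 mm in front of and 40 mm above the bar axis (rail x = -64, z = 275 mm); axes as the rail's
- multimeter: yellow multimeter, 180 x 88 x 43 mm, in front of the hob; leave it alone
- screwdriver: screwdriver with amber handle, 160 mm, to the right of the hob; leave it alone
- flux_jar: white jar with blue cap, 64 mm across, 85 mm high, in front of the hob; leave it alone
There are look-alikes about, which are no part of the job. What is shaped like the spanner3 but green is not meant.

How it is judged:
By the outcome, as a careful person would: the job done as asked, in the order asked, and still so for the second after the job is handed in, with the robot touching nothing.
Of spanner1, spanner2, spanner3, spanner4 only 3 to 4 are there at a start; the rules pass over those that are not, and their reading is None.
At some moment in a run one of spanner1, spanner2, spanner3, spanner4, saucepan may be knocked a few centimetres aside while the robot is not near it.
It also fails if it takes over 210 s, if anything falls off the work surface, if the arm or the gripper's body presses on something with over 40 N, if the wrist force passes 120 N, or if a joint passes its speed limit or range.

## Robot

A 7-joint arm with a two-finger parallel gripper is mounted at the origin on the work surface. World frame = base frame: x ahead of the robot, y to its left, z up, the work surface at z = 0. Lengths are in m, angles in rad, forces in N, time in s.
With the tool pointing down it reaches from about 0.4 to 0.875 m from the base axis. Payload 19.3 kg.
Tool frame: the origin (TCP) lies at the very end of the fingers, on their centre line; the grasp point (between the pads) lies 19 mm behind it; z points along the fingers, y is the line along which they close (so a half turn about z gives the same grasp; the last joint's range is limited). The gripper opens to 85 mm and grips with 20 to 120 N. Pads are 22 mm wide; open, the fingers measure 114 mm over their backs; the gripper's body (76 mm by 85 mm) begins 54 mm behind the grasp point. The pads swing forward as they close: fully open they stand 13 mm farther back than shut.
Start: joints at [-1.256, 0.521, -0.036, 1.599, 0.021, 1.021, -0.113], TCP at [0.235, 0.579, 0.231] pointing down, gripper open.
Joint ranges: [-2.91, 2.91], [-0.3, 2.13], [-1.5, 1.42], [0.17, 2.43], [-1.26, 4.41], [0.16, 1.93], [-2.52, 2.52]. Speed limits (rad/s): [1.89, 1.89, 2.39, 2.39, 3.01, 3.01, 3.01].

## Interface

Orientations are given as [roll, pitch, yaw] about the fixed x, y, z axes, in that order (R = Rz(yaw) Ry(pitch) Rx(roll)).
In Python, from workcell import observe, grab_frame, job_done gives the robot as it stands.
- The arm moves only by the tool move_arm, never from a script. Its argument "plan" is a list that holds one entry, the list of rows, each a list of 7 numbers: the shift along the tool's x, y, z each as a share of 0.02 m, from -1 to 1, then the turn, a rotation vector about the tool's x, y, z each as a share of 6 degrees, from -1 to 1, then the opening, from -1 (shut) to 1 (fully open). A call has exactly 10 rows; each row shifts and turns the commanded pose from where the row before left it, along the tool's axes as they then stand; what a row does not reach is not made up. A row lasts 1/10 s, in which the tool goes at most 50 mm and 8.59 degrees, less where a joint would pass 70% of its speed; a pose out of reach is approached as far as the arm can. A call with a number of a shift or a turn outside -1 to 1 is refused whole. A call with a gripper value outside its range is refused whole. The fingers move at their own pace and stop on an object; "grip_force" is the grip in N (left out, the last holds). Time passes only in rows, so rows that do not move let the fingers close, or fill a call up. It gives the time, the measured TCP pose, the force, the opening and the grip force at its end, in the units of the state.
- observe(): the state, without advancing time (a new reading comes with each control period).
- grab_frame(name): name is "side" or "top"; returns a dict with "color" (384x512x3 uint8, red, green, blue), "intrinsics" (3x3 intrinsics, pixels), "k1" (the pictures are not rectified: a ray, as slopes to the right and down, at radius r is drawn at 1 + k1 r^2 times it, then the intrinsics apply), "position" and "orientation" of the camera in the world. Camera axes: x right, y down, z forward; pixel columns grow to the right and rows downward; lengths in m; the calibration is good to about 2 mm. A picture is of the moment at which its call begins. There is no depth.
- job_done(): hands the job in; it is judged then, once.
The state is a dict: "clock": time; "qpos": joint angles; "qd": joint speeds; "joint_efforts": joint torques, N m; "position": TCP position; "tool_rot": TCP orientation; "force": force on the tool from outside, world axes, zero at the start; "moment": the same for the moment, N m; "grip_width": finger opening in m; "finger_force": force on a finger pad.
Only numpy, scipy, OpenCV 4.12 (cv2) and the standard library are available. Lean on these libraries where they do the work, as an engineer would, in place of code of your own. Each camera call takes 0.05 s, during which the arm holds its last target. There are 200 camera calls.

## Working session

There is one attempt and no reset: what is moved stays moved. The work goes in short steps, Python scripts to look and compute and a tool call to move; the robot and the scene stay as the last step left them, time stands still between calls to the robot, and variables do not carry over. Pictures are saved under pics/ and viewed, at most 14 in all, crops included, and the job is handed in when it is done.

Besides the shell and the picture viewer there is one more tool, called after "Emit:" by a JSON object that holds its "fn" and its "kwargs". move_arm: Moves the arm, as the interface text tells. Shift numbers are shares of 0.02 m and turn numbers shares of 6 degrees, none past 1 either way. Its arguments: {"type":"object","properties":{"plan":{"type":"array"},"grip_force":{"type":"number"}},"required":["plan"]}

```bash
ls; mkdir -p pics; python3 - <<'E'
from workcell import observe, grab_frame
import cv2,json
s=observe(); print(s)
for n in("side","top"):
    f=grab_frame(n); cv2.imwrite(f"pics/{n}0.png",cv2.resize(f["color"][:,:,::-1],(800,600),interpolation=cv2.INTER_CUBIC)); print(n,f["intrinsics"],f["k1"],f["position"],f["orientation"])
E
```

```text
pics
{'clock': 0.0, 'qpos': array([-1.25621769,  0.52200375, -0.03633489,  1.59997769,  0.02116706,
        1.02110255, -0.11279768]), 'qd': array([-0.00051714,  0.00226201, -0.00055795,  0.0001339 , -0.00039524,
        0.00039993, -0.00137998]), 'joint_efforts': array([ 1.00527996e-03, -9.27119350e+01,  1.98038623e+00, -3.69917679e+01,
        1.78616575e-02,  8.43752583e-03, -4.38187726e-05]), 'position': array([0.23449485, 0.578991  , 0.23074289]), 'tool_rot': array([-3.14048566e+00,  4.68874968e-05,  2.75679511e+00]), 'force': array([-0.23484036,  0.38717507, -0.24453698]), 'moment': array([-0.05901835,  0.0360174 , -0.02379652]), 'finger_force': 0.0, 'grip_width': 0.085116103151014}
side [[403.55761078   0.         253.84243843]
 [  0.         403.55761078 188.61354865]
 [  0.           0.           1.        ]] -0.07147271958351728 [ 0.32395247 -1.26077904  0.94203968] [-2.10065619e+00  1.65385023e-03 -8.71628489e-02]
top [[444.13298623   0.         254.85253593]
 [  0.         444.13298623 194.53406987]
 [  0.           0.           1.        ]] -0.060625103046728135 [0.21995633 0.04384019 1.60070492] [-3.00290069 -0.00911477 -1.56537514]
```

View pics/top0.png

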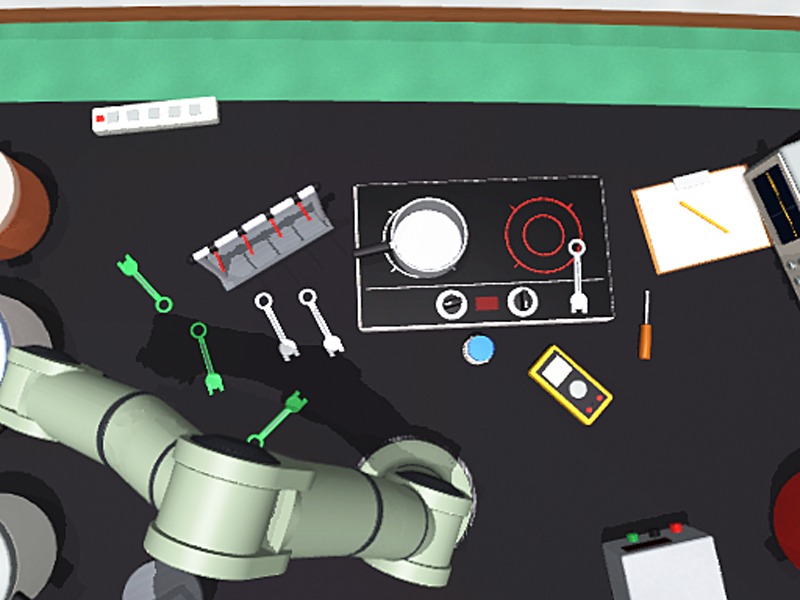

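View pics/side0.png

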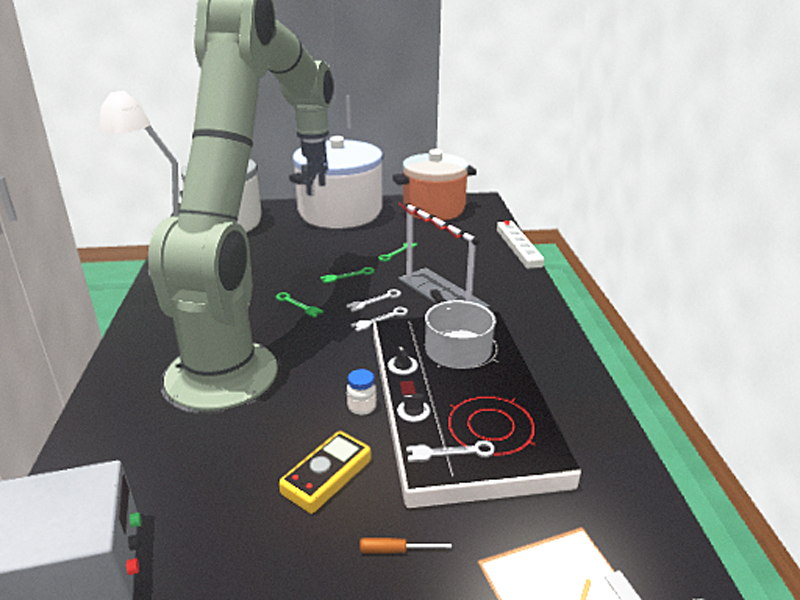

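The top view shows three steel spanners: one on the hob with its ring at about (577,245), and two on the bench with rings at (263,300) and (308,295). The left knob is turned, the pan sits on the left zone, and the rail is yawed with its pegs toward the lower right. The green spanners are decoys.

```bash
cat > h.py <<'E'
from workcell import observe, grab_frame
import cv2,numpy as np
from scipy.spatial.transform import Rotation as Ro
def ray(f,uv):
    p=cv2.undistortPoints(np.array([[uv]],float),f["intrinsics"],np.array([f["k1"],0,0,0]))[0,0]
    return f["position"],Ro.from_euler("xyz",f["orientation"]).as_matrix()@np.array([p[0],p[1],1.])
def plane(f,uv,z):
    o,d=ray(f,uv); return o+d*(z-o[2])/d[2]
def proj(f,P):
    R=Ro.from_euler("xyz",f["orientation"]); rv=R.inv().as_rotvec()
    t=-R.inv().apply(f["position"])
    return cv2.projectPoints(np.array([P],float),rv,t,f["intrinsics"],np.array([f["k1"],0,0,0]))[0][0,0]
def tri(f,a,g,b):
    o,d=ray(f,a);p,e=ray(g,b); s=np.linalg.lstsq(np.c_[d,-e],p-o,rcond=None)[0]
    A=o+d*s[0];B=p+e*s[1]; return (A+B)/2,np.linalg.norm(A-B)
def spanner(f,box,z,thr=110):
    """box in 512-px coords x0,y0,x1,y1; z of spanner mid thickness -> eye, shank yaw"""
    x0,y0,x1,y1=box; c=f["color"][y0:y1,x0:x1].astype(int)
    m=((c.min(2)>thr)&(c.max(2)-c.min(2)<40)).astype(np.uint8)*255
    k=4; c=cv2.resize(f["color"][y0:y1,x0:x1],None,fx=k,fy=k,interpolation=cv2.INTER_CUBIC).astype(int)
    m=((c.min(2)>thr)&(c.max(2)-c.min(2)<50)).astype(np.uint8)
    n,l,s,_=cv2.connectedComponentsWithStats(m); i=1+np.argmax(s[1:,4]); m=(l==i).astype(np.uint8)
    cs,hi=cv2.findContours(m,cv2.RETR_CCOMP,cv2.CHAIN_APPROX_NONE)
    hs=[cs[j] for j in range(len(cs)) if hi[0][j][3]>=0 and cv2.contourArea(cs[j])>60]
    pt=lambda p:((p[0]+.5)/k-.5+x0,(p[1]+.5)/k-.5+y0)
    out=[]
    for h in hs:
        M=cv2.moments(h); out.append(plane(f,pt((M['m10']/M['m00'],M['m01']/M['m00'])),z))
    ys,xs=np.nonzero(m); W=np.array([plane(f,pt(p),z)[:2] for p in zip(xs[::5],ys[::5])])
    e=out[0][:2] if out else None
    if e is not None:
        r=np.linalg.norm(W-e,axis=1); sh=W[(r>.028)&(r<.095)]
        d=e-sh.mean(0); 
        v=np.linalg.svd(sh-sh.mean(0))[2][0]; v*=np.sign(v@d)
        return dict(area=s[i,4]/k/k,eyes=np.round(out,4),yaw_eye=np.degrees(np.arctan2(d[1],d[0])),yaw_pca=np.degrees(np.arctan2(v[1],v[0])),mid=np.round(e-.065*d/np.linalg.norm(d),4))
    return dict(area=s[i,4],mean=W.mean(0))
E
python3 - <<'E'
from h import *
f=grab_frame("top");g=grab_frame("side")
cv2.imwrite("f.png",f["color"][:,:,::-1])
print(spanner(f,(360,150,380,203),.064))
print(spanner(f,(160,184,193,233),.004))
print(spanner(f,(189,182,222,230),.004))
for F,x0,y0,x1,y1 in((f,110,110,220,190),(g,240,120,320,160)):
    k=4;c=cv2.resize(F["color"][y0:y1,x0:x1],None,fx=k,fy=k,interpolation=cv2.INTER_CUBIC).astype(int)
    m=((c[...,0]-c[...,1:].max(2))>60).astype(np.uint8)
    n,l,s,ce=cv2.connectedComponentsWithStats(m)
    for i in range(1,n):
        if s[i,4]>20:
            ys,xs=np.nonzero(l==i); a=ys.argmin();b=ys.argmax()
            print(s[i,4],[(round((xs[j]+.5)/k-.5+x0,2),round((ys[j]+.5)/k-.5+y0,2)) for j in(a,b)])
a=cv2.resize(f["color"][110:200,110:230],(600,450),interpolation=cv2.INTER_CUBIC)[:,:,::-1]
b=cv2.resize(g["color"][120:200,230:330],(600,480),interpolation=cv2.INTER_CUBIC)[:,:,::-1]
cv2.imwrite("pics/rail.png",np.hstack([cv2.resize(a,(400,300)),cv2.resize(b,(400,300))]))
E
```

```text
{'area': np.float64(314.125), 'eyes': array([[ 0.5687, -0.3734,  0.064 ]]), 'yaw_eye': np.float64(-0.17538629028524347), 'yaw_pca': np.float64(-3.0554623487963615), 'mid': array([ 0.5037, -0.3732])}
{'area': np.float64(287.625), 'eyes': array([[0.4495, 0.3451, 0.004 ]]), 'yaw_eye': np.float64(28.32125782682434), 'yaw_pca': np.float64(27.616049922662942), 'mid': array([0.3922, 0.3143])}
{'area': np.float64(292.5625), 'eyes': array([[0.4598, 0.2432, 0.004 ]]), 'yaw_eye': np.float64(28.90796626264973), 'yaw_pca': np.float64(28.998148499604362), 'mid': array([0.4029, 0.2118])}
530 [(np.float64(190.38), np.float64(128.62)), (np.float64(197.38), np.float64(140.88))]
538 [(np.float64(171.88), np.float64(139.38)), (np.float64(178.88), np.float64(151.62))]
536 [(np.float64(155.12), np.float64(149.38)), (np.float64(160.38), np.float64(162.62))]
514 [(np.float64(137.12), np.float64(160.38)), (np.float64(142.12), np.float64(173.62))]
9308 [(np.float64(261.62), np.float64(119.62)), (np.float64(281.62), np.float64(139.88))]
59 [(np.float64(259.12), np.float64(126.62)), (np.float64(258.38), np.float64(128.88))]
1260 [(np.float64(254.88), np.float64(129.38)), (np.float64(291.38), np.float64(151.62))]
```

View pics/rail.png

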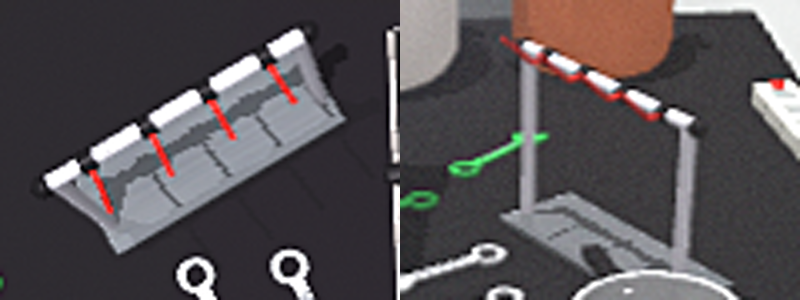

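```bash
python3 - <<'E'
from h import *
f=grab_frame("top");g=grab_frame("side")
tips=[(142.12,173.62),(160.38,162.62),(178.88,151.62),(197.38,140.88)]
T=np.array([plane(f,t,.275) for t in tips]); print(T.round(4))
mod=np.array([[-.064,y] for y in(.0975,.0325,-.0325,-.0975)])
mc=mod.mean(0);tc=T[:,:2].mean(0)
H=(mod-mc).T@(T[:,:2]-tc);a=np.arctan2(H[0,1]-H[1,0],H[0,0]+H[1,1])
R=np.array([[np.cos(a),-np.sin(a)],[np.sin(a),np.cos(a)]]);o=tc-R@mc
print("yaw",np.degrees(a),"origin",o,(T[:,:2]-(mod@R.T+o)).round(4))
W=lambda x,y,z:[*(R@[x,y]+o),z]
for y in mod[:,1]: print(y,"side tip",proj(g,W(-.064,y,.275)).round(1),"top base",proj(f,W(-.008,y,.235)).round(1),"tip top",proj(f,W(-.064,y,.275)).round(1))
for y in(.145,-.145):print("baseplate",proj(f,W(-.055,y,.0)).round(1),proj(g,W(-.055,y,0)).round(1))
# peg 1 tip in side triang
print(tri(f,tips[0],g,(254.9,129.4)))
# spanners holes in side check
for e in([.5687,-.3734,.064],[.4495,.3451,.004],[.4598,.2432,.004]):print("eye side",proj(g,e).round(1))
# hob corners approx, knobs, ring
for nm,p,z in(("FL",(230,211),.06),("BL",(227,118.5),.06),("BR",(384.5,114),.06),("FR",(392,203),.06),("lk",(289,194.5),.074),("rk",(334.5,192.5),.074)):
    print(nm,plane(f,p,z).round(4))
c=cv2.resize(f["color"],None,fx=4,fy=4,interpolation=cv2.INTER_CUBIC).astype(int)
m=((c[...,0]-c[...,1:].max(2))>60).astype(np.uint8); m[:,:310*4]=0;m[:,378*4:]=0;m[:115*4]=0;m[178*4:]=0
ys,xs=np.nonzero(m)
W2=np.array([plane(f,((x+.5)/4-.5,(y+.5)/4-.5),.06)[:2] for x,y in zip(xs[::7],ys[::7])])
ctr=W2.mean(0)
for _ in range(20):
    r=np.linalg.norm(W2-ctr,axis=1); k=(r>.07)&(r<.09) 
    q=W2[k]; s=np.linalg.lstsq(np.c_[2*q,np.ones(len(q))],(q**2).sum(1),rcond=None)[0]; ctr=s[:2]
print("ring",ctr,np.sqrt(s[2]+ctr@ctr))
a=cv2.resize(f["color"][170:215,265:355],(800,400),interpolation=cv2.INTER_CUBIC)[:,:,::-1]
cv2.imwrite("pics/knob.png",a)
E
```

```text
[[0.467  0.3757 0.275 ]
 [0.5014 0.3212 0.275 ]
 [0.536  0.2658 0.275 ]
 [0.5701 0.21   0.275 ]]
yaw 31.90047861615459 origin [0.5729439 0.3270073] [[-0.0001 -0.0002]
 [-0.0001  0.0005]
 [ 0.0002  0.0002]
 [-0.     -0.0004]]
0.0975 side tip [254.1 130.1] top base [136.4 161. ] tip top [142.  173.6]
0.0325 side tip [263.3 134.7] top base [154.3 150.4] tip top [160.5 162.6]
-0.0325 side tip [273.  139.6] top base [172.1 139.9] tip top [178.9 151.7]
-0.0975 side tip [283.3 144.8] top base [189.8 129.5] tip top [197.2 140.9]
baseplate [147.8 192.2] [249.7 180.4]
baseplate [216.  151.5] [289.8 206.7]
(array([0.46842202, 0.37499815, 0.27819016]), np.float64(0.004034902930349575))
eye side [308.9 286.9]
eye side [251.  187.6]
eye side [255.2 199.1]
FL [0.3766 0.1172 0.06  ]
BL [0.7103 0.1326 0.06  ]
BR [ 0.7335 -0.4382  0.06  ]
FR [ 0.4082 -0.4525  0.06  ]
lk [ 0.4341 -0.0876  0.074 ]
rk [ 0.4422 -0.2465  0.074 ]
ring [ 0.59776304 -0.29899859] 0.08575064315849389
```

View pics/knob.png

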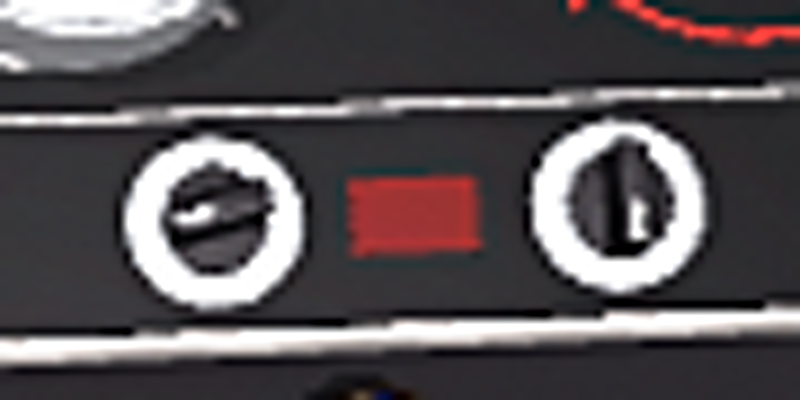

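The knob crop shows the left bar about 70° clockwise from off, and the right bar at off. Next I'll write the motion helper.

```bash
cat >> h.py <<'E'
from scipy.linalg import logm,expm
RAIL=(np.array([.57294,.32701]),31.9); TIPY={1:.0975,2:.0325,3:-.0325,4:-.0975}
def pose(p,yaw,tilt=0):
    T=np.eye(4);T[:3,:3]=(Ro.from_euler("z",yaw,degrees=True)*Ro.from_euler("x",180,degrees=True)*Ro.from_euler("y",tilt,degrees=True)).as_matrix();T[:3,3]=p;return T
def cur():
    s=observe();T=np.eye(4);T[:3,:3]=Ro.from_euler("xyz",s["tool_rot"]).as_matrix();T[:3,3]=s["position"];return T
def legs(L,T=None):
    T=cur() if T is None else T
    for G,n in L:
        D=expm(np.real(logm(np.linalg.inv(T)@G))/n)
        r=np.r_[D[:3,3]/.02,Ro.from_matrix(D[:3,:3]).as_rotvec(degrees=True)/6]
        print(n,"x",[float(v) for v in r.round(3)+0.],"->",G[:3,3].round(3)); T=G
def stat():
    s=observe();print(round(float(s["clock"]),2),"p",s["position"].round(4),"rpy",np.degrees(s["tool_rot"]).round(1),"q",s["qpos"].round(2),"F",s["force"].round(1),"w",round(float(s["grip_width"]),4),"ff",round(float(s["finger_force"]),1))
def hang(peg,d,sgn,yaw,tilt,eyet):
    """pose with eye d metres beyond the tip along the peg axis (negative: threaded); sgn: tool x = sgn*spanner x"""
    o,a=RAIL;c,s=np.cos(np.radians(a)),np.sin(np.radians(a))
    x,y=-.064-d*.7071,TIPY[peg]
    E=np.array([o[0]+c*x-s*y,o[1]+s*x+c*y,.275+d*.7071])
    T=pose([0,0,0],yaw,tilt);T[:3,3]=E-T[:3,:3]@eyet;return T
E
python3 - <<'E'
from h import *
legs([(pose([.392,.314,.12],208.3),20),(pose([.392,.314,.002],208.3),10)])
E
```

```text
20 x [-0.384, -0.698, 0.278, 0.0, 0.0, -0.42] -> [0.392 0.314 0.12 ]
10 x [0.0, 0.0, 0.59, 0.0, 0.0, 0.0] -> [0.392 0.314 0.002]
```

Emit:
{"fn": "move_arm", "kwargs": {"plan": [[[-0.384, -0.698, 0.278, 0, 0, -0.42, 0.1], [-0.384, -0.698, 0.278, 0, 0, -0.42, 0.1], [-0.384, -0.698, 0.278, 0, 0, -0.42, 0.1], [-0.384, -0.698, 0.278, 0, 0, -0.42, 0.1], [-0.384, -0.698, 0.278, 0, 0, -0.42, 0.1], [-0.384, -0.698, 0.278, 0, 0, -0.42, 0.1], [-0.384, -0.698, 0.278, 0, 0, -0.42, 0.1], [-0.384, -0.698, 0.278, 0, 0, -0.42, 0.1], [-0.384, -0.698, 0.278, 0, 0, -0.42, 0.1], [-0.384, -0.698, 0.278, 0, 0, -0.42, 0.1]]], "grip_force": 60}}

```text
clock: 1.3
position: [0.284, 0.4284, 0.1755]
tool_rot: [3.142, 0.0, -3.085]
force: [-0.4, -0.4, -0.4]
grip_width: 0.047
finger_force: 0.0
```

Emit:
{"fn": "move_arm", "kwargs": {"plan": [[[-0.384, -0.698, 0.278, 0, 0, -0.42, 0.1], [-0.384, -0.698, 0.278, 0, 0, -0.42, 0.1], [-0.384, -0.698, 0.278, 0, 0, -0.42, 0.1], [-0.384, -0.698, 0.278, 0, 0, -0.42, 0.1], [-0.384, -0.698, 0.278, 0, 0, -0.42, 0.1], [-0.384, -0.698, 0.278, 0, 0, -0.42, 0.1], [-0.384, -0.698, 0.278, 0, 0, -0.42, 0.1], [-0.384, -0.698, 0.278, 0, 0, -0.42, 0.1], [-0.384, -0.698, 0.278, 0, 0, -0.42, 0.1], [-0.384, -0.698, 0.278, 0, 0, -0.42, 0.1]]]}}

```text
clock: 2.3
position: [0.3927, 0.3136, 0.1199]
tool_rot: [3.142, 0.0, -2.645]
force: [-0.9, 0.2, -0.8]
grip_width: 0.047
finger_force: 0.0
```

```bash
python3 - <<'E'
from h import *
stat()
f=grab_frame("top");g=grab_frame("side")
stat()
print(spanner(f,(189,182,222,230),.004))
legs([(pose([.392,.314,.002],208.3),10)])
cv2.imwrite("pics/a1.png",cv2.resize(np.hstack([f["color"][140:260,110:270],g["color"][140:260,170:330]])[:,:,::-1],(800,300),interpolation=cv2.INTER_CUBIC))
E
```

```text
2.3 p [0.3927 0.3136 0.1199] rpy [ 180.     0.  -151.5] q [-0.63  0.5  -0.21  2.01  0.17  0.65  1.12] F [-0.9  0.2 -0.8] w 0.047 ff 0.0
2.4 p [0.3935 0.3125 0.1195] rpy [-180.    -0.  -151.7] q [-0.63  0.5  -0.21  2.01  0.17  0.65  1.11] F [-0.4  0.4  0.3] w 0.0469 ff 0.0
{'area': np.float64(573.6875), 'eyes': array([[0.3401, 0.2433, 0.004 ],
       [0.4599, 0.2432, 0.004 ]]), 'yaw_eye': np.float64(106.14886936653103), 'yaw_pca': np.float64(29.950980830225134), 'mid': array([0.3582, 0.1809])}
10 x [0.003, 0.011, 0.588, -0.001, -0.001, -0.001] -> [0.392 0.314 0.002]
```

View pics/a1.png

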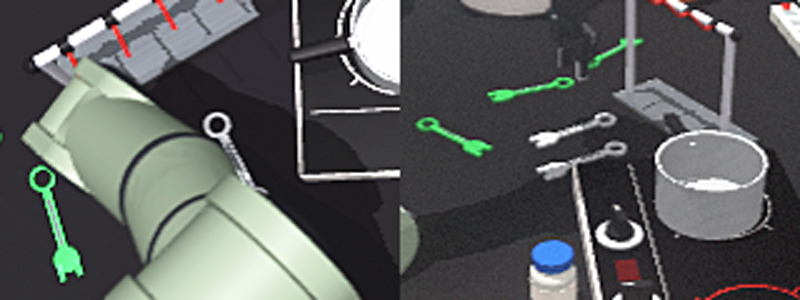

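The side crop shows the gripper above the left steel spanner, with both bench spanners still in place. I'll descend and close.

Emit:
{"fn": "move_arm", "kwargs": {"plan": [[[0, 0.01, 0.65, 0, 0, 0, 0.1], [0, 0.01, 0.65, 0, 0, 0, 0.1], [0, 0.01, 0.65, 0, 0, 0, 0.1], [0, 0.01, 0.65, 0, 0, 0, 0.1], [0, 0.01, 0.65, 0, 0, 0, 0.1], [0, 0.01, 0.65, 0, 0, 0, 0.1], [0, 0.01, 0.65, 0, 0, 0, 0.1], [0, 0.01, 0.65, 0, 0, 0, 0.1], [0, 0, 0.67, 0, 0, 0, 0.1], [0, 0, 0, 0, 0, 0, 0.1]]]}}

```text
clock: 3.4
position: [0.3907, 0.3149, 0.001]
tool_rot: [-3.141, -0.002, -2.647]
force: [0.9, 0.1, 1.0]
grip_width: 0.0473
finger_force: 0.0
```

Emit:
{"fn": "move_arm", "kwargs": {"plan": [[[0, 0, 0, 0, 0, 0, -1], [0, 0, 0, 0, 0, 0, -1], [0, 0, 0, 0, 0, 0, -1], [0, 0, 0, 0, 0, 0, -1], [0, 0, 0, 0, 0, 0, -1], [0, 0, 0, 0, 0, 0, -1], [0, 0, 0, 0, 0, 0, -1], [0, 0, 0, 0, 0, 0, -1], [0, 0, 0, 0, 0, 0, -1], [0, 0, 0, 0, 0, 0, -1]]]}}

```text
clock: 4.4
position: [0.3917, 0.3156, 0.0034]
tool_rot: [3.141, 0.001, -2.647]
force: [-0.5, -1.0, 5.7]
grip_width: 0.0114
finger_force: 58.8
```

```bash
python3 - <<'E'
from h import *
stat()
T=cur(); eye=np.array([.4495,.3451,.004]); et=T[:3,:3].T@(eye-T[:3,3]); print("eye tool",et.round(4))
yw=208.3+3.6
U=T.copy();U[:3,3]=T[:3,3]+[-.03,-.02,.3]
A=hang(1,.03,-1,yw,-20,et);B=hang(1,-.03,-1,yw,-20,et)
legs([(U,20),(A,10),(B,10)])
E
```

```text
4.4 p [0.3917 0.3156 0.0034] rpy [ 1.800e+02  1.000e-01 -1.517e+02] q [-0.69  0.71 -0.14  2.05  0.24  0.4   1.04] F [-0.5 -1.   5.7] w 0.0114 ff 58.8
eye tool [-0.0648 -0.0015 -0.0005]
20 x [0.089, -0.008, -0.75, 0.0, 0.0, 0.0] -> [0.362 0.296 0.303]
10 x [-0.222, 0.078, 0.187, -0.01, -0.332, -0.059] -> [0.397 0.334 0.274]
10 x [-0.127, 0.0, 0.272, 0.0, 0.0, 0.0] -> [0.433 0.356 0.231]
```

Emit:
{"fn": "move_arm", "kwargs": {"plan": [[[0.09, 0, -0.75, 0, 0, 0, -1], [0.09, 0, -0.75, 0, 0, 0, -1], [0.09, 0, -0.75, 0, 0, 0, -1], [0.09, 0, -0.75, 0, 0, 0, -1], [0.09, 0, -0.75, 0, 0, 0, -1], [0.09, 0, -0.75, 0, 0, 0, -1], [0.09, 0, -0.75, 0, 0, 0, -1], [0.09, 0, -0.75, 0, 0, 0, -1], [0.09, 0, -0.75, 0, 0, 0, -1], [0.09, 0, -0.75, 0, 0, 0, -1]]]}}

```text
clock: 5.4
position: [0.3754, 0.3067, 0.1539]
tool_rot: [3.142, 0.001, -2.647]
force: [0.5, -0.2, -0.6]
grip_width: 0.0115
finger_force: 58.9
```

Emit:
{"fn": "move_arm", "kwargs": {"plan": [[[0.09, 0, -0.75, 0, 0, 0, -1], [0.09, 0, -0.75, 0, 0, 0, -1], [0.09, 0, -0.75, 0, 0, 0, -1], [0.09, 0, -0.75, 0, 0, 0, -1], [0.09, 0, -0.75, 0, 0, 0, -1], [0.09, 0, -0.75, 0, 0, 0, -1], [0.09, 0, -0.75, 0, 0, 0, -1], [0.09, 0, -0.75, 0, 0, 0, -1], [0.09, 0, -0.75, 0, 0, 0, -1], [0.09, 0, -0.75, 0, 0, 0, -1]]]}}

```text
clock: 6.4
position: [0.3594, 0.298, 0.3039]
tool_rot: [3.142, 0.001, -2.647]
force: [0.5, -0.0, -1.2]
grip_width: 0.0115
finger_force: 58.9
```

Emit:
{"fn": "move_arm", "kwargs": {"plan": [[[-0.222, 0.078, 0.187, -0.01, -0.332, -0.059, -1], [-0.222, 0.078, 0.187, -0.01, -0.332, -0.059, -1], [-0.222, 0.078, 0.187, -0.01, -0.332, -0.059, -1], [-0.222, 0.078, 0.187, -0.01, -0.332, -0.059, -1], [-0.222, 0.078, 0.187, -0.01, -0.332, -0.059, -1], [-0.222, 0.078, 0.187, -0.01, -0.332, -0.059, -1], [-0.222, 0.078, 0.187, -0.01, -0.332, -0.059, -1], [-0.222, 0.078, 0.187, -0.01, -0.332, -0.059, -1], [-0.222, 0.078, 0.187, -0.01, -0.332, -0.059, -1], [-0.222, 0.078, 0.187, -0.01, -0.332, -0.059, -1]]]}}

```text
clock: 7.4
position: [0.3946, 0.3365, 0.2734]
tool_rot: [-3.141, 0.35, -2.584]
force: [-1.0, 0.3, -0.5]
grip_width: 0.0111
finger_force: 58.9
```

```bash
python3 - <<'E'
from h import *
f=grab_frame("top");g=grab_frame("side")
stat()
et=np.array([-.065,0,-.0005])
T=cur();E=T[:3,3]+T[:3,:3]@et
print("eye",E.round(4),"top px",proj(f,E),"side px",proj(g,E))
legs([(hang(1,.02,-1,211.9,-20,et),10),(hang(1,-.03,-1,211.9,-20,et),10)])
cv2.imwrite("pics/a2.png",cv2.resize(np.hstack([f["color"][120:220,100:230],g["color"][90:190,220:350]])[:,:,::-1],(800,308),interpolation=cv2.INTER_CUBIC))
E
```

```text
7.5 p [0.3942 0.3363 0.273 ] rpy [-180.    19.9 -148. ] q [-0.67  0.15 -0.25  2.09  0.28  0.59  1.01] F [ 0.   0.3 -1.9] w 0.0112 ff 58.9
eye [0.4459 0.3685 0.2956] top px [142.56016058 179.29093242] side px [249.37336161 126.46012971]
10 x [-0.025, -0.024, 0.044, 0.0, -0.001, 0.001] -> [0.403 0.336 0.266]
10 x [-0.106, 0.0, 0.227, 0.0, 0.0, 0.0] -> [0.433 0.355 0.231]
```

View pics/a2.png

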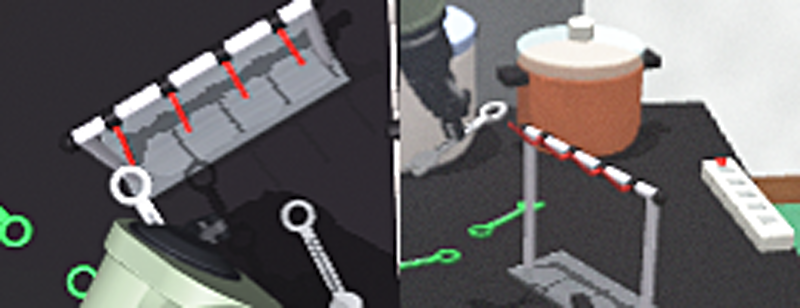

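The ring images at (142.6,179.8) in the top view and (249,126.7) in the side view, exactly as predicted. Now I'll thread it.

Emit:
{"fn": "move_arm", "kwargs": {"plan": [[[-0.125, -0.12, 0.22, 0, 0, 0, -1], [-0.125, -0.12, 0.22, 0, 0, 0, -1], [-0.135, 0, 0.285, 0, 0, 0, -1], [-0.135, 0, 0.285, 0, 0, 0, -1], [-0.135, 0, 0.285, 0, 0, 0, -1], [-0.135, 0, 0.285, 0, 0, 0, -1], [-0.135, 0, 0.285, 0, 0, 0, -1], [-0.135, 0, 0.285, 0, 0, 0, -1], [-0.135, 0, 0.285, 0, 0, 0, -1], [-0.125, 0, 0.275, 0, 0, 0, -1]]]}}

```text
clock: 8.5
position: [0.4343, 0.3557, 0.2305]
tool_rot: [-3.141, 0.348, -2.584]
force: [-0.1, 0.7, -1.8]
grip_width: 0.0115
finger_force: 58.9
```

```bash
python3 - <<'E'
from h import *
f=grab_frame("top");g=grab_frame("side")
stat()
et=np.array([-.065,0,-.0005])
T=cur();E=T[:3,3]+T[:3,:3]@et
print("eye",E.round(4),"top px",proj(f,E),"side px",proj(g,E))
cv2.imwrite("pics/a3.png",cv2.resize(np.hstack([f["color"][120:220,100:230],g["color"][90:190,220:350]])[:,:,::-1],(800,308),interpolation=cv2.INTER_CUBIC))
E
```

```text
8.6 p [0.4342 0.3555 0.2302] rpy [-180.    19.9 -148.1] q [-0.67  0.28 -0.22  2.05  0.34  0.51  0.98] F [-0.4 -0.7 -1.9] w 0.0113 ff 58.9
eye [0.4859 0.3878 0.2528] top px [140.24042878 168.90144705] side px [258.14536594 133.6477196 ]
```

View pics/a3.png

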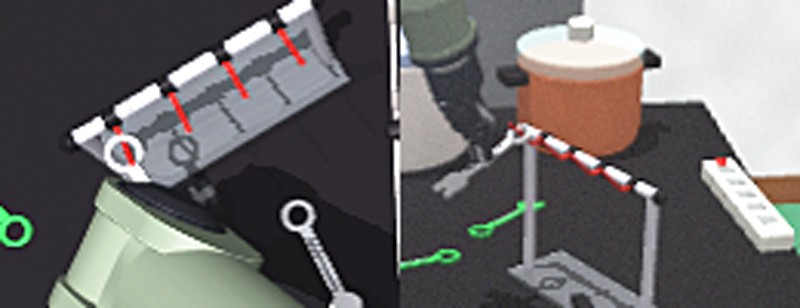

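The peg passes through the ring hole at about (124,155), with the red tip visible on the robot side. I'll release and retreat.

Emit:
{"fn": "move_arm", "kwargs": {"plan": [[[0, 0, 0, 0, 0, 0, -0.2], [0, 0, 0, 0, 0, 0, -0.2], [0, 0, 0, 0, 0, 0, -0.2], [0, 0, -0.2, 0, 0, 0, -0.2], [0.1, 0, -0.4, 0, 0, 0, -0.2], [0.3, 0, -0.6, 0, 0, 0, -0.2], [0.3, 0, -0.6, 0, 0, 0, 0], [0.3, 0, -0.6, 0, 0, 0, 0.1], [0.3, 0, -0.6, 0, 0, 0, 0.1], [0.3, 0, -0.6, 0, 0, 0, 0.1]]]}}

```text
clock: 9.6
position: [0.3869, 0.3261, 0.2887]
tool_rot: [-3.141, 0.348, -2.584]
force: [0.5, 0.8, 0.7]
grip_width: 0.0471
finger_force: 0.0
```

```bash
python3 - <<'E'
from h import *
stat()
f=grab_frame("top");g=grab_frame("side")
legs([(pose([.403,.212,.10],208.9),10),(pose([.403,.212,.002],208.9),10)])
cv2.imwrite("pics/a4.png",cv2.resize(np.hstack([f["color"][130:230,110:240],g["color"][110:210,220:350]])[:,:,::-1],(800,308),interpolation=cv2.INTER_CUBIC))
E
```

```text
9.6 p [0.3869 0.3261 0.2887] rpy [-180.    20.  -148.1] q [-0.65  0.11 -0.26  2.1   0.25  0.62  1.04] F [0.5 0.8 0.7] w 0.0471 ff 0.0
10 x [0.401, -0.536, 0.89, 0.009, 0.334, 0.05] -> [0.403 0.212 0.1  ]
10 x [0.0, 0.0, 0.49, 0.0, 0.0, 0.0] -> [0.403 0.212 0.002]
```

View pics/a4.png

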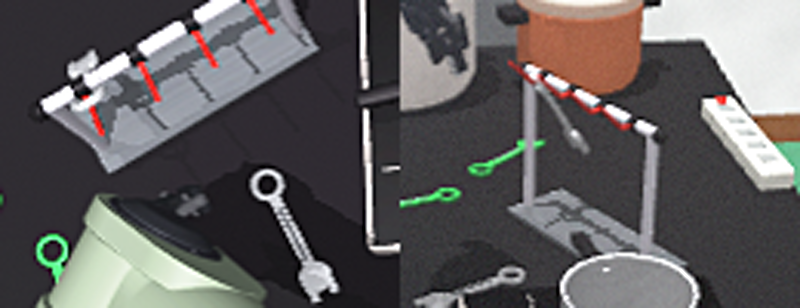

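The first spanner hangs on peg 1, still swinging. The second is unmoved, so I'll pick that up next.

Emit:
{"fn": "move_arm", "kwargs": {"plan": [[[0.401, -0.536, 0.89, 0.009, 0.334, 0.05, 0.1], [0.401, -0.536, 0.89, 0.009, 0.334, 0.05, 0.1], [0.401, -0.536, 0.89, 0.009, 0.334, 0.05, 0.1], [0.401, -0.536, 0.89, 0.009, 0.334, 0.05, 0.1], [0.401, -0.536, 0.89, 0.009, 0.334, 0.05, 0.1], [0.401, -0.536, 0.89, 0.009, 0.334, 0.05, 0.1], [0.401, -0.536, 0.89, 0.009, 0.334, 0.05, 0.1], [0.401, -0.536, 0.89, 0.009, 0.334, 0.05, 0.1], [0.401, -0.536, 0.89, 0.009, 0.334, 0.05, 0.1], [0.401, -0.536, 0.89, 0.009, 0.334, 0.05, 0.1]]]}}

```text
clock: 10.7
position: [0.4034, 0.2114, 0.0976]
tool_rot: [-3.141, -0.004, -2.638]
force: [-1.3, -1.1, 0.5]
grip_width: 0.0469
finger_force: 0.0
```

```bash
python3 - <<'E'
from h import *
stat()
f=grab_frame("top");g=grab_frame("side")
stat()
e=proj(g,[.4598,.2432,.004]);print(e)
x,y=e.astype(int)
print(spanner(g,(x-45,y-15,x+15,y+15),.004))
legs([(pose([.403,.212,.001],208.9),9)])
E
```

```text
10.7 p [0.4034 0.2114 0.0976] rpy [-180.    -0.2 -151.1] q [-0.45  0.48 -0.21  2.14  0.19  0.54  1.28] F [-1.3 -1.1  0.5] w 0.0469 ff 0.0
10.8 p [0.4028 0.2103 0.0967] rpy [-179.9   -0.4 -151.2] q [-0.45  0.48 -0.21  2.14  0.19  0.54  1.28] F [ 0.1  0.5 -0.9] w 0.0469 ff 0.0
[255.19534982 199.10103787]
{'area': np.float64(152.1875), 'eyes': array([[0.4626, 0.2452, 0.004 ]]), 'yaw_eye': np.float64(28.738894688246045), 'yaw_pca': np.float64(27.275004142684246), 'mid': array([0.4056, 0.214 ])}
9 x [-0.007, 0.008, 0.531, -0.001, -0.007, -0.002] -> [0.403 0.212 0.001]
```

Emit:
{"fn": "move_arm", "kwargs": {"plan": [[[0, 0.01, 0.53, 0, 0, 0, 0.1], [0, 0.01, 0.53, 0, 0, 0, 0.1], [0, 0.01, 0.53, 0, 0, 0, 0.1], [0, 0.01, 0.53, 0, 0, 0, 0.1], [0, 0.01, 0.53, 0, 0, 0, 0.1], [0, 0.01, 0.53, 0, 0, 0, 0.1], [0, 0.01, 0.53, 0, 0, 0, 0.1], [0, 0.01, 0.53, 0, 0, 0, 0.1], [0, 0, 0.53, 0, 0, 0, 0.1], [0, 0, 0, 0, 0, 0, 0.1]]]}}

```text
clock: 11.8
position: [0.4018, 0.2128, 0.0018]
tool_rot: [-3.141, -0.004, -2.637]
force: [0.0, 0.4, 0.1]
grip_width: 0.0469
finger_force: 0.0
```

Emit:
{"fn": "move_arm", "kwargs": {"plan": [[[0, 0, 0, 0, 0, 0, -1], [0, 0, 0, 0, 0, 0, -1], [0, 0, 0, 0, 0, 0, -1], [0, 0, 0, 0, 0, 0, -1], [0, 0, 0, 0, 0, 0, -1], [0, 0, 0, 0, 0, 0, -1], [0, 0, 0, 0, 0, 0, -1], [0, 0, 0, 0, 0, 0, -1], [0, 0, 0, 0, 0, 0, -1], [0, 0, 0, 0, 0, 0, -1]]]}}

```text
clock: 12.8
position: [0.4026, 0.2132, 0.0038]
tool_rot: [-3.141, -0.001, -2.637]
force: [-0.3, -0.8, 6.3]
grip_width: 0.0114
finger_force: 58.6
```

```bash
python3 - <<'E'
from h import *
stat()
T=cur(); eye=np.array([.4608,.244,.004]); et=T[:3,:3].T@(eye-T[:3,3]); print("eye tool",et.round(4))
et[1]=0
U=T.copy();U[:3,3]=T[:3,3]+[-.03,0,.29]
legs([(U,20),(hang(2,.02,-1,211.9,-20,et),10),(hang(2,-.03,-1,211.9,-20,et),10)])
E
```

```text
12.8 p [0.4026 0.2132 0.0038] rpy [-1.800e+02 -1.000e-01 -1.511e+02] q [-0.52  0.67 -0.13  2.17  0.26  0.31  1.21] F [-0.3 -0.8  6.3] w 0.0114 ff 58.6
eye tool [-0.0658 -0.0012 -0.0003]
20 x [0.067, 0.036, -0.725, 0.0, 0.0, 0.0] -> [0.373 0.213 0.294]
10 x [-0.423, 0.129, 0.206, -0.009, -0.334, -0.05] -> [0.437 0.281 0.266]
10 x [-0.106, 0.0, 0.227, 0.0, 0.0, 0.0] -> [0.467 0.299 0.231]
```

Emit:
{"fn": "move_arm", "kwargs": {"plan": [[[0.067, 0.036, -0.725, 0, 0, 0, -1], [0.067, 0.036, -0.725, 0, 0, 0, -1], [0.067, 0.036, -0.725, 0, 0, 0, -1], [0.067, 0.036, -0.725, 0, 0, 0, -1], [0.067, 0.036, -0.725, 0, 0, 0, -1], [0.067, 0.036, -0.725, 0, 0, 0, -1], [0.067, 0.036, -0.725, 0, 0, 0, -1], [0.067, 0.036, -0.725, 0, 0, 0, -1], [0.067, 0.036, -0.725, 0, 0, 0, -1], [0.067, 0.036, -0.725, 0, 0, 0, -1]]]}}

```text
clock: 13.8
position: [0.3872, 0.2131, 0.1492]
tool_rot: [-3.141, -0.002, -2.638]
force: [0.6, -0.5, -1.0]
grip_width: 0.0113
finger_force: 58.9
```

Emit:
{"fn": "move_arm", "kwargs": {"plan": [[[0.067, 0.036, -0.725, 0, 0, 0, -1], [0.067, 0.036, -0.725, 0, 0, 0, -1], [0.067, 0.036, -0.725, 0, 0, 0, -1], [0.067, 0.036, -0.725, 0, 0, 0, -1], [0.067, 0.036, -0.725, 0, 0, 0, -1], [0.067, 0.036, -0.725, 0, 0, 0, -1], [0.067, 0.036, -0.725, 0, 0, 0, -1], [0.067, 0.036, -0.725, 0, 0, 0, -1], [0.067, 0.036, -0.725, 0, 0, 0, -1], [0.067, 0.036, -0.725, 0, 0, 0, -1]]]}}

```text
clock: 14.8
position: [0.3721, 0.213, 0.2941]
tool_rot: [-3.141, -0.002, -2.637]
force: [0.2, -0.1, -1.5]
grip_width: 0.0112
finger_force: 58.9
```

Emit:
{"fn": "move_arm", "kwargs": {"plan": [[[-0.423, 0.129, 0.206, -0.009, -0.334, -0.05, -1], [-0.423, 0.129, 0.206, -0.009, -0.334, -0.05, -1], [-0.423, 0.129, 0.206, -0.009, -0.334, -0.05, -1], [-0.423, 0.129, 0.206, -0.009, -0.334, -0.05, -1], [-0.423, 0.129, 0.206, -0.009, -0.334, -0.05, -1], [-0.423, 0.129, 0.206, -0.009, -0.334, -0.05, -1], [-0.423, 0.129, 0.206, -0.009, -0.334, -0.05, -1], [-0.423, 0.129, 0.206, -0.009, -0.334, -0.05, -1], [-0.423, 0.129, 0.206, -0.009, -0.334, -0.05, -1], [-0.423, 0.129, 0.206, -0.009, -0.334, -0.05, -1]]]}}

```text
clock: 15.8
position: [0.4367, 0.2807, 0.266]
tool_rot: [-3.141, 0.349, -2.584]
force: [0.8, -0.6, -1.6]
grip_width: 0.011
finger_force: 58.9
```

```bash
python3 - <<'E'
from h import *
f=grab_frame("top");g=grab_frame("side")
stat()
et=np.array([-.0655,0,-.0003])
T=cur();E=T[:3,3]+T[:3,:3]@et
p=proj(f,E);print("eye",E.round(4),"top px",p.round(1))
x,y=p.round().astype(int);r=spanner(f,(x-12,y-12,x+13,y+13),E[2]);print(r)
legs([(hang(2,.02,-1,211.9,-20,et),3),(hang(2,-.03,-1,211.9,-20,et),7)])
E
```

```text
15.9 p [0.4363 0.2807 0.2657] rpy [-180.    19.9 -148. ] q [-0.48  0.16 -0.27  2.11  0.21  0.55  1.23] F [-1.1 -0.7 -1.6] w 0.011 ff 58.9
eye [0.4885 0.3132 0.2883] top px [162.  165.9]
{'area': np.float64(434.4375), 'eyes': array([[0.4639, 0.3301, 0.2883],
       [0.4819, 0.3184, 0.2883]]), 'yaw_eye': np.float64(132.49914014459964), 'yaw_pca': np.float64(-159.6410969404701), 'mid': array([0.5078, 0.2822])}
3 x [-0.018, -0.006, -0.007, -0.001, -0.003, 0.003] -> [0.437 0.281 0.266]
7 x [-0.151, 0.0, 0.324, 0.0, 0.0, 0.0] -> [0.467 0.3   0.231]
```

Emit:
{"fn": "move_arm", "kwargs": {"plan": [[[-0.06, -0.02, 0, 0, 0, 0, -1], [-0.15, 0, 0.324, 0, 0, 0, -1], [-0.15, 0, 0.324, 0, 0, 0, -1], [-0.15, 0, 0.324, 0, 0, 0, -1], [-0.15, 0, 0.324, 0, 0, 0, -1], [-0.15, 0, 0.324, 0, 0, 0, -1], [-0.15, 0, 0.324, 0, 0, 0, -1], [-0.15, 0, 0.324, 0, 0, 0, -1], [0, 0, 0, 0, 0, 0, -1], [0, 0, 0, 0, 0, 0, -1]]]}}

```text
clock: 16.9
position: [0.4676, 0.2995, 0.2305]
tool_rot: [-3.141, 0.347, -2.584]
force: [0.7, 0.0, -1.3]
grip_width: 0.0113
finger_force: 58.9
```

```bash
python3 - <<'E'
from h import *
f=grab_frame("top");g=grab_frame("side")
stat()
cv2.imwrite("pics/b3.png",cv2.resize(np.hstack([f["color"][120:220,100:230],g["color"][90:190,220:350]])[:,:,::-1],(800,308),interpolation=cv2.INTER_CUBIC))
E
```

```text
17.0 p [0.4676 0.2995 0.2309] rpy [-180.    19.9 -148.1] q [-0.5   0.27 -0.24  2.07  0.27  0.48  1.18] F [-0.5  0.1 -2.4] w 0.011 ff 58.9
```

View pics/b3.png

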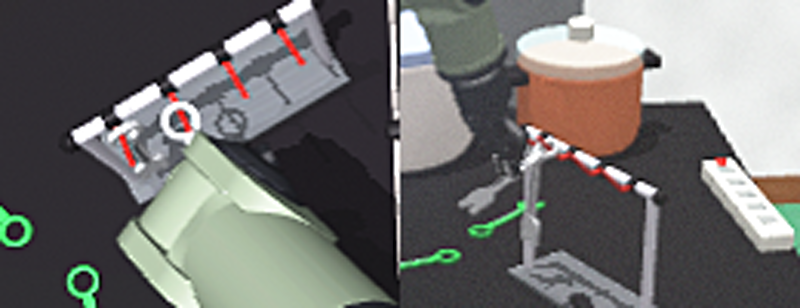

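Spanner 2 is threaded on peg 2, with the ring around the red peg at about (180,120). I'll release it.

Emit:
{"fn": "move_arm", "kwargs": {"plan": [[[0, 0, 0, 0, 0, 0, -0.2], [0, 0, 0, 0, 0, 0, -0.2], [0, 0, 0, 0, 0, 0, -0.2], [0, 0, -0.2, 0, 0, 0, -0.2], [0.1, 0, -0.4, 0, 0, 0, -0.2], [0.3, 0, -0.6, 0, 0, 0, -0.2], [0.3, 0, -0.6, 0, 0, 0, 0], [0.3, 0, -0.8, 0, 0, 0, 0.1], [0.3, 0, -0.8, 0, 0, 0, 0.1], [0.3, 0, -0.8, 0, 0, 0, 0.1]]]}}

```text
clock: 18.0
position: [0.4168, 0.2679, 0.3]
tool_rot: [-3.141, 0.348, -2.584]
force: [0.3, -0.1, 0.8]
grip_width: 0.0471
finger_force: 0.0
```

```bash
python3 - <<'E'
from h import *
stat()
f=grab_frame("top");g=grab_frame("side")
cv2.imwrite("f1.png",f["color"][:,:,::-1]);cv2.imwrite("g1.png",g["color"][:,:,::-1])
for t in(110,140,170): print(t,spanner(f,(360,148,380,203),.064,t))
for t in(110,140,170): print(t,spanner(g,(255,270,325,300),.064,t))
legs([(pose([.40,0.,.33],195),15),(pose([.504,-.373,.16],178.5),25),(pose([.504,-.373,.062],178.5),9)])
E
```

```text
18.0 p [0.4168 0.2679 0.3   ] rpy [-180.    20.  -148.1] q [-0.45  0.08 -0.29  2.1   0.14  0.63  1.28] F [ 0.3 -0.1  0.8] w 0.0471 ff 0.0
110 {'area': np.float64(316.125), 'eyes': array([[ 0.5687, -0.3734,  0.064 ]]), 'yaw_eye': np.float64(-0.12223865435491961), 'yaw_pca': np.float64(-2.3564028774152868), 'mid': array([ 0.5037, -0.3733])}
140 {'area': np.float64(285.0), 'eyes': array([[ 0.5688, -0.3734,  0.064 ]]), 'yaw_eye': np.float64(1.297501782885347), 'yaw_pca': np.float64(1.6053939343184804), 'mid': array([ 0.5038, -0.3749])}
170 {'area': np.float64(260.125), 'eyes': array([[ 0.5688, -0.3734,  0.064 ]]), 'yaw_eye': np.float64(1.1803008882381392), 'yaw_pca': np.float64(1.6597338948718134), 'mid': array([ 0.5038, -0.3748])}
110 {'area': np.float64(385.875), 'eyes': array([[ 0.5712, -0.3716,  0.064 ]]), 'yaw_eye': np.float64(0.21994088728830596), 'yaw_pca': np.float64(-11.825226364305616), 'mid': array([ 0.5062, -0.3719])}
140 {'area': np.float64(316.8125), 'eyes': array([[ 0.5713, -0.3712,  0.064 ]]), 'yaw_eye': np.float64(1.2533451347574327), 'yaw_pca': np.float64(-0.6528739838041558), 'mid': array([ 0.5063, -0.3727])}
170 {'area': np.float64(279.5), 'eyes': array([[ 0.5713, -0.3712,  0.064 ]]), 'yaw_eye': np.float64(1.501206747732928), 'yaw_pca': np.float64(-0.2629558541716354), 'mid': array([ 0.5063, -0.3729])}
15 x [0.393, -0.794, -0.18, 0.033, 0.222, 0.186] -> [0.4  0.   0.33]
25 x [-0.115, -0.769, 0.34, 0.0, 0.0, 0.11] -> [ 0.504 -0.373  0.16 ]
9 x [0.0, 0.0, 0.544, 0.0, 0.0, 0.0] -> [ 0.504 -0.373  0.062]
```

```bash
python3 - <<'E'
from h import *
legs([(pose([.40,-.05,.33],196),20),(pose([.505,-.374,.16],181.3),20),(pose([.505,-.374,.0615],181.3),9)])
E
```

```text
20 x [0.35, -0.708, -0.145, 0.023, 0.167, 0.131] -> [ 0.4  -0.05  0.33]
20 x [-0.133, -0.843, 0.425, 0.0, 0.0, 0.122] -> [ 0.505 -0.374  0.16 ]
9 x [0.0, 0.0, 0.547, 0.0, 0.0, 0.0] -> [ 0.505 -0.374  0.062]
```

Emit:
{"fn": "move_arm", "kwargs": {"plan": [[[0.35, -0.708, -0.145, 0.023, 0.167, 0.131, 0.1], [0.35, -0.708, -0.145, 0.023, 0.167, 0.131, 0.1], [0.35, -0.708, -0.145, 0.023, 0.167, 0.131, 0.1], [0.35, -0.708, -0.145, 0.023, 0.167, 0.131, 0.1], [0.35, -0.708, -0.145, 0.023, 0.167, 0.131, 0.1], [0.35, -0.708, -0.145, 0.023, 0.167, 0.131, 0.1], [0.35, -0.708, -0.145, 0.023, 0.167, 0.131, 0.1], [0.35, -0.708, -0.145, 0.023, 0.167, 0.131, 0.1], [0.35, -0.708, -0.145, 0.023, 0.167, 0.131, 0.1], [0.35, -0.708, -0.145, 0.023, 0.167, 0.131, 0.1]]]}}

```text
clock: 19.1
position: [0.4189, 0.1071, 0.3072]
tool_rot: [3.13, 0.171, -2.726]
force: [0.2, 0.3, -0.5]
grip_width: 0.0468
finger_force: 0.0
```

Emit:
{"fn": "move_arm", "kwargs": {"plan": [[[0.35, -0.708, -0.145, 0.023, 0.167, 0.131, 0.1], [0.35, -0.708, -0.145, 0.023, 0.167, 0.131, 0.1], [0.35, -0.708, -0.145, 0.023, 0.167, 0.131, 0.1], [0.35, -0.708, -0.145, 0.023, 0.167, 0.131, 0.1], [0.35, -0.708, -0.145, 0.023, 0.167, 0.131, 0.1], [0.35, -0.708, -0.145, 0.023, 0.167, 0.131, 0.1], [0.35, -0.708, -0.145, 0.023, 0.167, 0.131, 0.1], [0.35, -0.708, -0.145, 0.023, 0.167, 0.131, 0.1], [0.35, -0.708, -0.145, 0.023, 0.167, 0.131, 0.1], [0.35, -0.708, -0.145, 0.023, 0.167, 0.131, 0.1]]]}}

```text
clock: 20.1
position: [0.4005, -0.051, 0.3286]
tool_rot: [-3.14, -0.006, -2.863]
force: [-0.1, 0.0, 0.5]
grip_width: 0.0473
finger_force: 0.0
```

Emit:
{"fn": "move_arm", "kwargs": {"plan": [[[-0.133, -0.843, 0.425, 0, 0, 0.122, 0.1], [-0.133, -0.843, 0.425, 0, 0, 0.122, 0.1], [-0.133, -0.843, 0.425, 0, 0, 0.122, 0.1], [-0.133, -0.843, 0.425, 0, 0, 0.122, 0.1], [-0.133, -0.843, 0.425, 0, 0, 0.122, 0.1], [-0.133, -0.843, 0.425, 0, 0, 0.122, 0.1], [-0.133, -0.843, 0.425, 0, 0, 0.122, 0.1], [-0.133, -0.843, 0.425, 0, 0, 0.122, 0.1], [-0.133, -0.843, 0.425, 0, 0, 0.122, 0.1], [-0.133, -0.843, 0.425, 0, 0, 0.122, 0.1]]]}}

```text
clock: 21.1
position: [0.464, -0.2097, 0.2427]
tool_rot: [-3.14, -0.004, -2.99]
force: [0.3, 0.2, -0.9]
grip_width: 0.0468
finger_force: 0.0
```

Emit:
{"fn": "move_arm", "kwargs": {"plan": [[[-0.133, -0.843, 0.425, 0, 0, 0.122, 0.1], [-0.133, -0.843, 0.425, 0, 0, 0.122, 0.1], [-0.133, -0.843, 0.425, 0, 0, 0.122, 0.1], [-0.133, -0.843, 0.425, 0, 0, 0.122, 0.1], [-0.133, -0.843, 0.425, 0, 0, 0.122, 0.1], [-0.133, -0.843, 0.425, 0, 0, 0.122, 0.1], [-0.133, -0.843, 0.425, 0, 0, 0.122, 0.1], [-0.133, -0.843, 0.425, 0, 0, 0.122, 0.1], [-0.133, -0.843, 0.425, 0, 0, 0.122, 0.1], [-0.133, -0.843, 0.425, 0, 0, 0.122, 0.1]]]}}

```text
clock: 22.1
position: [0.5059, -0.3751, 0.1579]
tool_rot: [-3.14, -0.004, -3.118]
force: [0.4, -1.1, 1.4]
grip_width: 0.047
finger_force: 0.0
```

```bash
python3 - <<'E'
from h import *
f=grab_frame("top");g=grab_frame("side")
stat()
cv2.imwrite("pics/c1.png",cv2.resize(np.hstack([f["color"][120:250,100:360],g["color"][150:280,130:390]])[:,:,::-1],(800,200),interpolation=cv2.INTER_AREA))
cv2.imwrite("pics/c1.png",np.vstack([cv2.resize(a,(800,300),interpolation=cv2.INTER_CUBIC) for a in(f["color"][90:240,110:510][:,:,::-1],g["color"][120:300,60:512][:,:,::-1])]))
print(spanner(g,(255,270,325,300),.064,150))
legs([(pose([.505,-.374,.0615],181.3),9)])
E
```

```text
22.2 p [ 0.505  -0.3762  0.1571] rpy [-179.9   -0.3 -178.8] q [ 0.41  0.62  0.19  1.66 -0.14  0.88  2.26] F [-0.6  0.1 -0.1] w 0.0471 ff 0.0
{'area': np.float64(248.4375), 'eyes': array([[ 0.5715, -0.372 ,  0.064 ]]), 'yaw_eye': np.float64(1.926040672232276), 'yaw_pca': np.float64(-2.93614630675408), 'mid': array([ 0.5065, -0.3742])}
9 x [-0.002, 0.013, 0.531, -0.002, -0.006, -0.001] -> [ 0.505 -0.374  0.062]
```

View pics/c1.png

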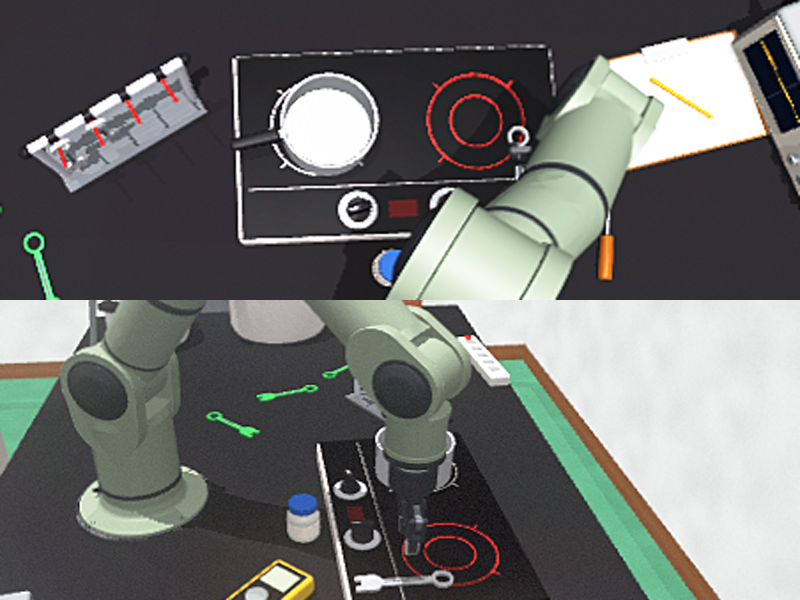

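Both hung spanners hang from pegs 1 and 2. The hob spanner is in place below the gripper, so I'll grasp it.

Emit:
{"fn": "move_arm", "kwargs": {"plan": [[[0, 0.01, 0.53, 0, 0, 0, 0.1], [0, 0.01, 0.53, 0, 0, 0, 0.1], [0, 0.01, 0.53, 0, 0, 0, 0.1], [0, 0.01, 0.53, 0, 0, 0, 0.1], [0, 0.01, 0.53, 0, 0, 0, 0.1], [0, 0.01, 0.53, 0, 0, 0, 0.1], [0, 0.01, 0.53, 0, 0, 0, 0.1], [0, 0.01, 0.53, 0, 0, 0, 0.1], [0, 0, 0.53, 0, 0, 0, 0.1], [0, 0, 0, 0, 0, 0, 0.1]]]}}

```text
clock: 23.2
position: [0.5046, -0.3718, 0.0616]
tool_rot: [-3.141, -0.005, -3.117]
force: [-0.4, -0.2, 0.6]
grip_width: 0.0471
finger_force: 0.0
```

Emit:
{"fn": "move_arm", "kwargs": {"plan": [[[0, 0, 0, 0, 0, 0, -1], [0, 0, 0, 0, 0, 0, -1], [0, 0, 0, 0, 0, 0, -1], [0, 0, 0, 0, 0, 0, -1], [0, 0, 0, 0, 0, 0, -1], [0, 0, 0, 0, 0, 0, -1], [0, 0, 0, 0, 0, 0, -1], [0, 0, 0, 0, 0, 0, -1], [0, 0, 0, 0, 0, 0, -1], [0, 0, 0, 0, 0, 0, -1]]]}}

```text
clock: 24.2
position: [0.5055, -0.3726, 0.064]
tool_rot: [-3.139, -0.003, -3.117]
force: [-0.6, 0.6, 7.8]
grip_width: 0.0113
finger_force: 59.0
```

```bash
python3 - <<'E'
from h import *
stat()
T=cur(); eye=np.array([.570,-.3725,.064]); et=T[:3,:3].T@(eye-T[:3,3]); print("eye tool",et.round(4))
et[1]=0
legs([(pose([.41,-.10,.35],195),20),(pose([.40,.13,.33],211.9,-10),20),(hang(3,.02,-1,211.9,-20,et),10),(hang(3,-.03,-1,211.9,-20,et),10)])
E
```

```text
24.2 p [ 0.5055 -0.3726  0.064 ] rpy [-179.9   -0.2 -178.6] q [ 0.43  0.74  0.16  1.72 -0.17  0.7   2.27] F [-0.6  0.6  7.8] w 0.0113 ff 59.0
eye tool [-0.0644 -0.0015 -0.0002]
20 x [0.145, 0.709, -0.716, -0.001, -0.001, -0.113] -> [ 0.41 -0.1   0.35]
20 x [-0.198, 0.54, 0.069, -0.012, -0.083, -0.14] -> [0.4  0.13 0.33]
10 x [-0.465, 0.217, 0.447, 0.0, -0.167, 0.0] -> [0.472 0.226 0.267]
10 x [-0.106, 0.0, 0.227, 0.0, 0.0, 0.0] -> [0.502 0.245 0.232]
```

Emit:
{"fn": "move_arm", "kwargs": {"plan": [[[0.145, 0.709, -0.716, 0, 0, -0.113, -1], [0.145, 0.709, -0.716, 0, 0, -0.113, -1], [0.145, 0.709, -0.716, 0, 0, -0.113, -1], [0.145, 0.709, -0.716, 0, 0, -0.113, -1], [0.145, 0.709, -0.716, 0, 0, -0.113, -1], [0.145, 0.709, -0.716, 0, 0, -0.113, -1], [0.145, 0.709, -0.716, 0, 0, -0.113, -1], [0.145, 0.709, -0.716, 0, 0, -0.113, -1], [0.145, 0.709, -0.716, 0, 0, -0.113, -1], [0.145, 0.709, -0.716, 0, 0, -0.113, -1]]]}}

```text
clock: 25.2
position: [0.4656, -0.2324, 0.2071]
tool_rot: [-3.14, -0.004, -2.998]
force: [0.9, 0.4, -1.3]
grip_width: 0.0111
finger_force: 58.8
```

Emit:
{"fn": "move_arm", "kwargs": {"plan": [[[0.145, 0.709, -0.716, 0, 0, -0.113, -1], [0.145, 0.709, -0.716, 0, 0, -0.113, -1], [0.145, 0.709, -0.716, 0, 0, -0.113, -1], [0.145, 0.709, -0.716, 0, 0, -0.113, -1], [0.145, 0.709, -0.716, 0, 0, -0.113, -1], [0.145, 0.709, -0.716, 0, 0, -0.113, -1], [0.145, 0.709, -0.716, 0, 0, -0.113, -1], [0.145, 0.709, -0.716, 0, 0, -0.113, -1], [0.145, 0.709, -0.716, 0, 0, -0.113, -1], [0.145, 0.709, -0.716, 0, 0, -0.113, -1]]]}}

```text
clock: 26.2
position: [0.4099, -0.0989, 0.3502]
tool_rot: [-3.14, -0.004, -2.88]
force: [-0.0, -0.0, -1.2]
grip_width: 0.0112
finger_force: 58.8
```

Emit:
{"fn": "move_arm", "kwargs": {"plan": [[[-0.198, 0.54, 0.069, -0.012, -0.083, -0.14, -1], [-0.198, 0.54, 0.069, -0.012, -0.083, -0.14, -1], [-0.198, 0.54, 0.069, -0.012, -0.083, -0.14, -1], [-0.198, 0.54, 0.069, -0.012, -0.083, -0.14, -1], [-0.198, 0.54, 0.069, -0.012, -0.083, -0.14, -1], [-0.198, 0.54, 0.069, -0.012, -0.083, -0.14, -1], [-0.198, 0.54, 0.069, -0.012, -0.083, -0.14, -1], [-0.198, 0.54, 0.069, -0.012, -0.083, -0.14, -1], [-0.198, 0.54, 0.069, -0.012, -0.083, -0.14, -1], [-0.198, 0.54, 0.069, -0.012, -0.083, -0.14, -1]]]}}

```text
clock: 27.2
position: [0.4135, 0.0167, 0.3373]
tool_rot: [3.136, 0.084, -2.733]
force: [1.3, -0.6, -1.6]
grip_width: 0.0111
finger_force: 58.8
```

Emit:
{"fn": "move_arm", "kwargs": {"plan": [[[-0.198, 0.54, 0.069, -0.012, -0.083, -0.14, -1], [-0.198, 0.54, 0.069, -0.012, -0.083, -0.14, -1], [-0.198, 0.54, 0.069, -0.012, -0.083, -0.14, -1], [-0.198, 0.54, 0.069, -0.012, -0.083, -0.14, -1], [-0.198, 0.54, 0.069, -0.012, -0.083, -0.14, -1], [-0.198, 0.54, 0.069, -0.012, -0.083, -0.14, -1], [-0.198, 0.54, 0.069, -0.012, -0.083, -0.14, -1], [-0.198, 0.54, 0.069, -0.012, -0.083, -0.14, -1], [-0.198, 0.54, 0.069, -0.012, -0.083, -0.14, -1], [-0.198, 0.54, 0.069, -0.012, -0.083, -0.14, -1]]]}}

```text
clock: 28.2
position: [0.4005, 0.1314, 0.3289]
tool_rot: [-3.141, 0.172, -2.585]
force: [-0.1, 0.4, -2.0]
grip_width: 0.0114
finger_force: 58.8
```

Emit:
{"fn": "move_arm", "kwargs": {"plan": [[[-0.465, 0.217, 0.447, 0, -0.167, 0, -1], [-0.465, 0.217, 0.447, 0, -0.167, 0, -1], [-0.465, 0.217, 0.447, 0, -0.167, 0, -1], [-0.465, 0.217, 0.447, 0, -0.167, 0, -1], [-0.465, 0.217, 0.447, 0, -0.167, 0, -1], [-0.465, 0.217, 0.447, 0, -0.167, 0, -1], [-0.465, 0.217, 0.447, 0, -0.167, 0, -1], [-0.465, 0.217, 0.447, 0, -0.167, 0, -1], [-0.465, 0.217, 0.447, 0, -0.167, 0, -1], [-0.465, 0.217, 0.447, 0, -0.167, 0, -1]]]}}

```text
clock: 29.2
position: [0.4731, 0.2274, 0.2651]
tool_rot: [-3.142, 0.347, -2.586]
force: [0.5, 0.4, -1.8]
grip_width: 0.0113
finger_force: 58.8
```

```bash
python3 - <<'E'
from h import *
stat()
et=np.array([-.0648,0,-.0002])
legs([(hang(3,.02,-1,211.9,-20,et),3),(hang(3,-.03,-1,211.9,-20,et),7)])
E
```

```text
29.2 p [0.4731 0.2274 0.2651] rpy [-180.    19.9 -148.2] q [-0.38  0.17 -0.21  2.09  0.08  0.54  1.49] F [ 0.5  0.4 -1.8] w 0.0113 ff 58.8
3 x [0.014, -0.011, -0.036, -0.001, -0.008, -0.003] -> [0.472 0.226 0.267]
7 x [-0.151, 0.0, 0.324, 0.0, 0.0, 0.0] -> [0.502 0.245 0.231]
```

Emit:
{"fn": "move_arm", "kwargs": {"plan": [[[0, -0.03, -0.05, 0, 0, 0, -1], [-0.15, 0, 0.324, 0, 0, 0, -1], [-0.15, 0, 0.324, 0, 0, 0, -1], [-0.15, 0, 0.324, 0, 0, 0, -1], [-0.15, 0, 0.324, 0, 0, 0, -1], [-0.15, 0, 0.324, 0, 0, 0, -1], [-0.15, 0, 0.324, 0, 0, 0, -1], [-0.15, 0, 0.324, 0, 0, 0, -1], [0, 0, 0, 0, 0, 0, -1], [0, 0, 0, 0, 0, 0, -1]]]}}

```text
clock: 30.2
position: [0.5029, 0.2442, 0.2306]
tool_rot: [-3.141, 0.345, -2.586]
force: [-0.2, -0.1, -1.3]
grip_width: 0.0113
finger_force: 58.8
```

```bash
python3 - <<'E'
from h import *
f=grab_frame("top");g=grab_frame("side")
stat()
# red visible inside the ring -> peg passes through it
T=cur();E=T[:3,3]+T[:3,:3]@np.array([-.0648,0,-.0002])
p=proj(f,E).round().astype(int);print("eye",E.round(4),p)
a=f["color"][p[1]-8:p[1]+9,p[0]-8:p[0]+9].astype(int)
print("\n".join("".join("R" if q[0]-max(q[1:])>60 else "#" if min(q)>130 else "." for q in r) for r in a))
cv2.imwrite("f2.png",f["color"][:,:,::-1])
E
```

```text
30.3 p [0.5029 0.2441 0.2309] rpy [-180.    19.8 -148.2] q [-0.4   0.27 -0.19  2.06  0.13  0.47  1.45] F [-0.4 -0.6 -2. ] w 0.0113 ff 58.8
eye [0.5546 0.2762 0.2531] [177 147]
#......######....
##.RRR.######....
##..RRR###.......
####RR#####......
###.########.....
##############...
######RRR.#######
#####..RR..######
..###..RRR..#####
..###...RRR.###.#
..###.###RR.#####
..#######RRR####.
..####....RR####.
...#############.
.#..############.
#.....###########
......###########
```

The red peg runs through the ring. I'll release, retreat and measure the knobs and pan.

Emit:
{"fn": "move_arm", "kwargs": {"plan": [[[0, 0, 0, 0, 0, 0, -0.2], [0, 0, 0, 0, 0, 0, -0.2], [0, 0, 0, 0, 0, 0, -0.2], [0, 0, -0.2, 0, 0, 0, -0.2], [0.1, 0, -0.4, 0, 0, 0, -0.2], [0.3, 0, -0.6, 0, 0, 0, -0.2], [0.3, 0, -0.6, 0, 0, 0, 0], [0.3, 0, -0.8, 0, 0, 0, 0.1], [0.3, 0, -0.8, 0, 0, 0, 0.1], [0.3, 0, -0.8, 0, 0, 0, 0.1]]]}}

```text
clock: 31.3
position: [0.4522, 0.2127, 0.3002]
tool_rot: [-3.141, 0.346, -2.586]
force: [-0.8, 0.1, 0.1]
grip_width: 0.0471
finger_force: 0.0
```

```bash
cat > m.py <<'E'
from h import *
def circ(F,c0,z,r0,r1,thr=150,it=15):
    p=proj(F,[*c0,z]);k=4
    x0,y0=(p-40).astype(int);x0=max(x0,0);y0=max(y0,0)
    c=cv2.resize(F["color"][y0:y0+80,x0:x0+80],None,fx=k,fy=k,interpolation=cv2.INTER_CUBIC).astype(int)
    ys,xs=np.nonzero(c.min(2)>thr)
    W=np.array([plane(F,((x+.5)/k-.5+x0,(y+.5)/k-.5+y0),z)[:2] for x,y in zip(xs[::2],ys[::2])]);ctr=np.array(c0)
    for _ in range(it):
        r=np.linalg.norm(W-ctr,axis=1);q=W[(r>r0)&(r<r1)]
        s=np.linalg.lstsq(np.c_[2*q,np.ones(len(q))],(q**2).sum(1),rcond=None)[0];ctr=s[:2]
    return ctr.round(4),round(float(np.sqrt(s[2]+ctr@ctr)),4),len(q)
E
python3 - <<'E'
from m import *
stat()
f=grab_frame("top");g=grab_frame("side")
for F in(f,g):
    print(circ(F,(.434,-.088),.06,.02,.036),circ(F,(.442,-.2465),.06,.02,.036))
a=f["color"][170:215,265:355];b=g["color"][215:275,240:285]
L=f["color"][120:220,100:240]
cv2.imwrite("pics/k2.png",np.hstack([cv2.resize(L,(420,300),interpolation=cv2.INTER_CUBIC),cv2.resize(b,(225,300),interpolation=cv2.INTER_CUBIC),cv2.resize(g["color"][110:180,235:265],(129,300),interpolation=cv2.INTER_CUBIC)])[:,:,::-1])
E
```

```text
31.3 p [0.4522 0.2127 0.3002] rpy [-180.    19.8 -148.2] q [-0.35  0.08 -0.22  2.09  0.04  0.62  1.53] F [-0.8  0.1  0.1] w 0.0471 ff 0.0
(array([ 0.4363, -0.0876]), 0.0288, 1437) (array([ 0.4442, -0.2479]), 0.0287, 1350)
(array([ 0.4385, -0.0801]), 0.0294, 704) (array([ 0.4462, -0.2417]), 0.0289, 882)
```

View pics/k2.png

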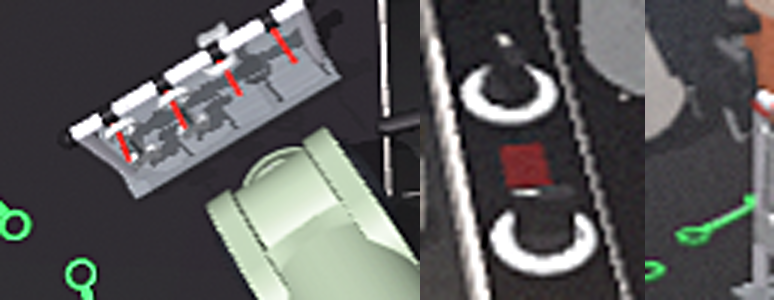

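All three spanners are on pegs 1–3; the third is still swinging. Now the left knob.

```bash
python3 - <<'E'
from h import *
legs([(pose([.42,.06,.28],160),10),(pose([.437,-.0868,.15],111),10),(pose([.437,-.0868,.080],111),6)])
E
```

```text
10 x [0.296, -0.761, 0.031, 0.15, 0.311, 0.854] -> [0.42 0.06 0.28]
10 x [-0.572, -0.503, 0.65, 0.0, 0.0, 0.817] -> [ 0.437 -0.087  0.15 ]
6 x [0.0, 0.0, 0.583, 0.0, 0.0, 0.0] -> [ 0.437 -0.087  0.08 ]
```

Emit:
{"fn": "move_arm", "kwargs": {"plan": [[[0.296, -0.761, 0.031, 0.15, 0.311, 0.854, 0.1], [0.296, -0.761, 0.031, 0.15, 0.311, 0.854, 0.1], [0.296, -0.761, 0.031, 0.15, 0.311, 0.854, 0.1], [0.296, -0.761, 0.031, 0.15, 0.311, 0.854, 0.1], [0.296, -0.761, 0.031, 0.15, 0.311, 0.854, 0.1], [0.296, -0.761, 0.031, 0.15, 0.311, 0.854, 0.1], [0.296, -0.761, 0.031, 0.15, 0.311, 0.854, 0.1], [0.296, -0.761, 0.031, 0.15, 0.311, 0.854, 0.1], [0.296, -0.761, 0.031, 0.15, 0.311, 0.854, 0.1], [0.296, -0.761, 0.031, 0.15, 0.311, 0.854, 0.1]]]}}

```text
clock: 32.4
position: [0.4201, 0.0601, 0.2779]
tool_rot: [-3.138, -0.004, 2.789]
force: [0.5, 0.2, 0.6]
grip_width: 0.0468
finger_force: 0.0
```

Emit:
{"fn": "move_arm", "kwargs": {"plan": [[[-0.572, -0.503, 0.65, 0, 0, 0.817, 0.1], [-0.572, -0.503, 0.65, 0, 0, 0.817, 0.1], [-0.572, -0.503, 0.65, 0, 0, 0.817, 0.1], [-0.572, -0.503, 0.65, 0, 0, 0.817, 0.1], [-0.572, -0.503, 0.65, 0, 0, 0.817, 0.1], [-0.572, -0.503, 0.65, 0, 0, 0.817, 0.1], [-0.572, -0.503, 0.65, 0, 0, 0.817, 0.1], [-0.572, -0.503, 0.65, 0, 0, 0.817, 0.1], [-0.572, -0.503, 0.65, 0, 0, 0.817, 0.1], [-0.572, -0.503, 0.65, 0, 0, 0.817, 0.1]]]}}

```text
clock: 33.4
position: [0.4371, -0.0869, 0.1477]
tool_rot: [-3.138, 0.0, 1.934]
force: [-0.5, 0.7, -0.1]
grip_width: 0.0472
finger_force: 0.0
```

```bash
python3 - <<'E'
from h import *
stat()
legs([(pose([.437,-.0868,.080],111),8)])
E
```

```text
33.4 p [ 0.4371 -0.0869  0.1477] rpy [-179.8    0.   110.8] q [-0.09  0.38  0.2   2.14 -0.12  0.63  0.55] F [-0.5  0.7 -0.1] w 0.0472 ff 0.0
8 x [0.001, 0.001, 0.423, -0.004, 0.001, -0.004] -> [ 0.437 -0.087  0.08 ]
```

Emit:
{"fn": "move_arm", "kwargs": {"plan": [[[0, 0, 0.42, 0, 0, 0, 0.1], [0, 0, 0.42, 0, 0, 0, 0.1], [0, 0, 0.42, 0, 0, 0, 0.1], [0, 0, 0.42, 0, 0, 0, 0.1], [0, 0, 0.42, 0, 0, 0, 0.1], [0, 0, 0.42, 0, 0, 0, 0.1], [0, 0, 0.42, 0, 0, 0, 0.1], [0, 0, 0.42, 0, 0, 0, 0.1], [0, 0, 0, 0, 0, 0, 0.1], [0, 0, 0, 0, 0, 0, 0.1]]], "grip_force": 25}}

```text
clock: 34.4
position: [0.4369, -0.0865, 0.0809]
tool_rot: [-3.137, 0.0, 1.937]
force: [0.3, -0.6, 0.0]
grip_width: 0.0468
finger_force: 0.0
```

Emit:
{"fn": "move_arm", "kwargs": {"plan": [[[0, 0, 0, 0, 0, 0, -1], [0, 0, 0, 0, 0, 0, -1], [0, 0, 0, 0, 0, 0, -1], [0, 0, 0, 0, 0, 0, -1], [0, 0, 0, 0, 0, 0, -1], [0, 0, 0, 0, 0, 0, -1], [0, 0, 0, 0, 0, 0, -1], [0, 0, 0, 0, 0, 0, -1], [0, 0, 0, 0, 0, 0, -1], [0, 0, 0, 0, 0, 0, -1]]]}}

```text
clock: 35.4
position: [0.4374, -0.0863, 0.0814]
tool_rot: [-3.139, 0.001, 1.938]
force: [-0.0, 1.4, 6.9]
grip_width: 0.0134
finger_force: 32.0
```

```bash
python3 - <<'E'
from h import *
stat(); print(observe()["moment"])
E
```

```text
35.4 p [ 0.4374 -0.0863  0.0814] rpy [-179.8    0.   111. ] q [-0.06  0.51  0.15  2.18 -0.16  0.46  0.59] F [-0.   1.4  6.9] w 0.0134 ff 32.0
[ 0.36516588 -0.14446828 -0.04253333]
```

Emit:
{"fn": "move_arm", "kwargs": {"plan": [[[0, 0, 0, 0, 0, -0.75, -1], [0, 0, 0, 0, 0, -0.75, -1], [0, 0, 0, 0, 0, -0.75, -1], [0, 0, 0, 0, 0, -0.75, -1], [0, 0, 0, 0, 0, -0.75, -1], [0, 0, 0, 0, 0, -0.75, -1], [0, 0, 0, 0, 0, -0.75, -1], [0, 0, 0, 0, 0, -0.75, -1], [0, 0, 0, 0, 0, -0.75, -1], [0, 0, 0, 0, 0, -0.75, -1]]]}}

```text
clock: 36.4
position: [0.4371, -0.0867, 0.0813]
tool_rot: [-3.139, -0.002, 2.726]
force: [-1.4, -1.0, 7.6]
grip_width: 0.0131
finger_force: 32.3
```

Emit:
{"fn": "move_arm", "kwargs": {"plan": [[[0, 0, 0, 0, 0, -0.7, -1], [0, 0, 0, 0, 0, -0.7, -1], [0, 0, 0, 0, 0, -0.7, -1], [0, 0, 0, 0, 0, -0.7, -1], [0, 0, 0, 0, 0, -0.7, -1], [0, 0, 0, 0, 0, -0.5, -1], [0, 0, 0, 0, 0, -0.3, -1], [0, 0, 0, 0, 0, -0.3, -1], [0, 0, 0, 0, 0, 0, -1], [0, 0, 0, 0, 0, 0, -1]]]}}

```text
clock: 37.4
position: [0.4371, -0.087, 0.0813]
tool_rot: [-3.14, -0.003, -3.08]
force: [-0.7, -2.2, 8.1]
grip_width: 0.0131
finger_force: 33.3
```

```bash
python3 - <<'E'
from h import *
stat(); print(observe()["moment"])
E
```

```text
37.4 p [ 0.4371 -0.087   0.0813] rpy [-179.9   -0.2 -176.5] q [ 0.21  0.5  -0.19  2.17  0.2   0.49  1.5 ] F [-0.7 -2.2  8.1] w 0.0131 ff 33.3
[-0.48597394  0.14612522 -0.38954428]
```

Emit:
{"fn": "move_arm", "kwargs": {"plan": [[[0, 0, 0, 0, 0, -0.2, -1], [0, 0, 0, 0, 0, -0.2, -1], [0, 0, 0, 0, 0, -0.1, -1], [0, 0, 0, 0, 0, 0, -1], [0, 0, 0, 0, 0, 0, -1], [0, 0, 0, 0, 0, 0, -1], [0, 0, 0, 0, 0, 0, -1], [0, 0, 0, 0, 0, 0, -1], [0, 0, 0, 0, 0, 0, -1], [0, 0, 0, 0, 0, 0, -1]]]}}

```text
clock: 38.4
position: [0.4374, -0.0869, 0.0814]
tool_rot: [-3.14, -0.003, -3.028]
force: [0.9, -2.0, 7.3]
grip_width: 0.0133
finger_force: 55.3
```

```bash
python3 - <<'E'
from h import *
stat(); print(observe()["moment"])
E
```

```text
38.4 p [ 0.4374 -0.0869  0.0814] rpy [-1.799e+02 -1.000e-01 -1.735e+02] q [ 0.23  0.5  -0.21  2.17  0.22  0.49  1.53] F [ 0.9 -2.   7.3] w 0.0133 ff 55.3
[-0.48099554 -0.31562731 -0.85933219]
```

It's at the stop: the moment rose to 0.86 N m. I'll release and look at the pan and knob.

Emit:
{"fn": "move_arm", "kwargs": {"plan": [[[0, 0, 0, 0, 0, 0, 0.1], [0, 0, 0, 0, 0, 0, 0.1], [0, 0, 0, 0, 0, 0, 0.1], [0, 0, 0, 0, 0, 0, 0.1], [0, 0, -1, 0, 0, 0, 0.1], [0, 0, -1, 0, 0, 0, 0.1], [0, 0, -1, 0, 0, 0, 0.1], [0, 0, -1, 0, 0, 0, 0.1], [0, 0, -1, 0, 0, 0, 0.1], [0, 0, -1, 0, 0, 0, 0.1]]]}}

```text
clock: 39.4
position: [0.4372, -0.0862, 0.2018]
tool_rot: [-3.14, -0.004, -3.026]
force: [0.0, -0.9, -0.1]
grip_width: 0.047
finger_force: 0.0
```

Emit:
{"fn": "move_arm", "kwargs": {"plan": [[[0.5, 0.9, -1, 0, 0, 0, 0.1], [0.5, 0.9, -1, 0, 0, 0, 0.1], [0.5, 0.9, -1, 0, 0, 0, 0.1], [0.5, 0.9, -1, 0, 0, 0, 0.1], [0, 0.9, -1, 0, 0, 0, 0.1], [0, 0.9, -1, 0, 0, 0, 0.1], [0, 0.9, 0, 0, 0, 0, 0.1], [0, 0.9, 0, 0, 0, 0, 0.1], [0, 0.9, 0, 0, 0, 0, 0.1], [0, 0.9, 0, 0, 0, 0, 0.1]]]}}

```text
clock: 40.4
position: [0.377, 0.0888, 0.3209]
tool_rot: [-3.14, -0.004, -3.026]
force: [-0.1, -0.2, 0.1]
grip_width: 0.0472
finger_force: 0.0
```

```bash
python3 - <<'E'
from m import *
stat()
f=grab_frame("top");g=grab_frame("side")
a=f["color"][110:225,215:395];b=g["color"][180:295,225:380]
cv2.imwrite("pics/p1.png",np.hstack([cv2.resize(a,(420,268),interpolation=cv2.INTER_CUBIC),cv2.resize(b,(361,268),interpolation=cv2.INTER_CUBIC)])[:,:,::-1])
print("rim top",circ(f,(.60,-.04),.15,.072,.09,150),circ(f,(.60,-.04),.15,.072,.09,100))
E
```

```text
40.4 p [0.377  0.0888 0.3209] rpy [-179.9   -0.2 -173.4] q [ 0.06  0.05 -0.46  2.02  0.02  1.08  1.28] F [-0.1 -0.2  0.1] w 0.0472 ff 0.0
rim top (array([ 0.5764, -0.0316]), 0.0783, 3182) (array([ 0.5706, -0.0301]), 0.0799, 4538)
```

View pics/p1.png

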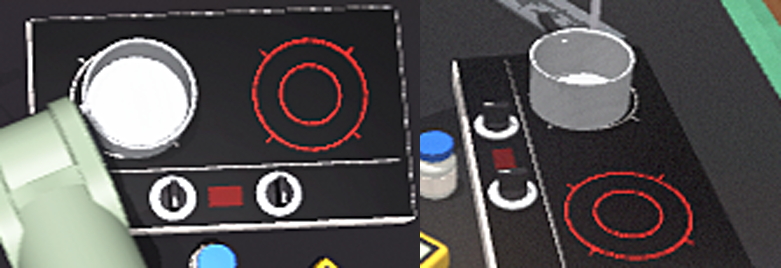

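```bash
cat >> m.py <<'E'
def pan(col,F,x0=235,y0=115,x1=315,y1=185,thr=90,side=False):
    k=4;c=cv2.resize(col[y0:y1,x0:x1],None,fx=k,fy=k,interpolation=cv2.INTER_CUBIC).astype(int)
    m=((c.min(2)>thr)&(c.max(2)-c.min(2)<40)).astype(np.uint8)
    m=cv2.morphologyEx(m,cv2.MORPH_OPEN,np.ones((9,9),np.uint8))
    n,l,s,_=cv2.connectedComponentsWithStats(m);i=1+np.argmax(s[1:,4])
    cn=max(cv2.findContours((l==i).astype(np.uint8),cv2.RETR_EXTERNAL,cv2.CHAIN_APPROX_NONE)[0],key=len)
    h=cv2.convexHull(cn)[:,0].astype(float)
    W=np.array([plane(F,((x+.5)/k-.5+x0,(y+.5)/k-.5+y0),.15)[:2] for x,y in h])
    u=np.array(F["position"][:2]);ctr=W.mean(0)
    for _ in range(20):
        d=W-ctr;dirn=(ctr-u)/np.linalg.norm(ctr-u)
        q=W[(d@dirn>.0)&(abs(np.linalg.norm(d,axis=1)-.08)<.012)]
        s=np.linalg.lstsq(np.c_[2*q,np.ones(len(q))],(q**2).sum(1),rcond=None)[0];ctr=s[:2]
    return ctr.round(4),round(float(np.sqrt(s[2]+ctr@ctr)),4),len(q)
E
python3 - <<'E'
from m import *
f=grab_frame("top");g=grab_frame("side")
f0=cv2.imread("f.png")[:,:,::-1]
for t in(70,90,120): print("f0",pan(f0,f,thr=t),"now",pan(f["color"],f,245,thr=t),"side",pan(g["color"],g,265,190,325,240,thr=t))
a=f0[135:185,220:270]; cv2.imwrite("pics/hd.png",cv2.resize(np.clip(a.astype(float)*2.5,0,255).astype(np.uint8),(500,500),interpolation=cv2.INTER_NEAREST)[:,:,::-1])
E
```

```text
f0 (array([ 0.5743, -0.0322]), 0.0843, 17) now (array([ 0.5726, -0.0309]), 0.086, 18) side (array([0., 0.]), 0.0, 0)
f0 (array([ 0.5731, -0.031 ]), 0.0852, 19) now (array([ 0.5742, -0.032 ]), 0.0841, 19) side (array([0., 0.]), 0.0, 0)
f0 (array([ 0.5475, -0.0247]), 0.0836, 19) now (array([ 0.5758, -0.0326]), 0.0819, 11) side (array([0., 0.]), 0.0, 0)
```

View pics/hd.png

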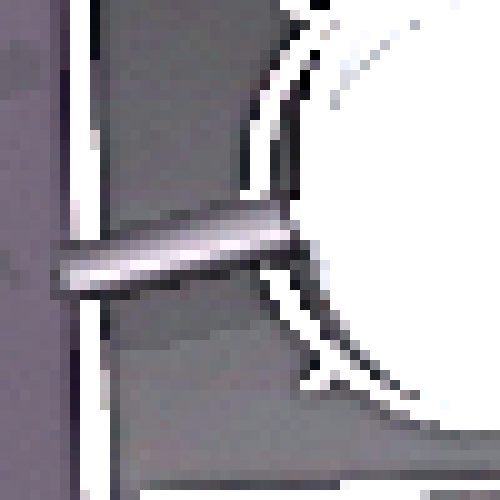

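The left knob is at off, and the pan is unmoved and still on the left zone. The handle centreline in the crop runs from (60,267) at the tip to (250,228).

```bash
python3 - <<'E'
from m import *
f=grab_frame("top")
A=plane(f,(225.5,161.2),.137);B=plane(f,(244.5,157.3),.137);c=np.array([.5755,-.032])
v=(A-B)[:2];print(A.round(4),B.round(4),"dir",np.degrees(np.arctan2(v[1],v[0])),"tip from c",np.linalg.norm(A[:2]-c),np.degrees(np.arctan2(*(A[:2]-c)[::-1])),np.degrees(np.arctan2(*(B[:2]-c)[::-1])))
phi=np.arctan2(*(A[:2]-c)[::-1]);h=c+.13*np.array([np.cos(phi),np.sin(phi)]);print("handle",h)
ph=np.degrees(phi)
legs([(pose([*h,.22],ph),20),(pose([*h,.111],ph),9)])
E
```

```text
[0.5369 0.1309 0.137 ] [0.5507 0.0672 0.137 ] dir 102.26009244155591 tip from c 0.1674489583486593 103.33609651832742 104.02312697491303
handle [0.54551384 0.09449439]
20 x [-0.376, 0.266, 0.251, -0.002, -0.001, 0.694] -> [0.546 0.094 0.22 ]
9 x [0.0, 0.0, 0.606, 0.0, 0.0, 0.0] -> [0.546 0.094 0.111]
```

Emit:
{"fn": "move_arm", "kwargs": {"plan": [[[-0.376, 0.266, 0.251, 0, 0, 0.694, 0.1], [-0.376, 0.266, 0.251, 0, 0, 0.694, 0.1], [-0.376, 0.266, 0.251, 0, 0, 0.694, 0.1], [-0.376, 0.266, 0.251, 0, 0, 0.694, 0.1], [-0.376, 0.266, 0.251, 0, 0, 0.694, 0.1], [-0.376, 0.266, 0.251, 0, 0, 0.694, 0.1], [-0.376, 0.266, 0.251, 0, 0, 0.694, 0.1], [-0.376, 0.266, 0.251, 0, 0, 0.694, 0.1], [-0.376, 0.266, 0.251, 0, 0, 0.694, 0.1], [-0.376, 0.266, 0.251, 0, 0, 0.694, 0.1]]], "grip_force": 25}}

```text
clock: 41.65
position: [0.4605, 0.1227, 0.27]
tool_rot: [-3.138, -0.002, 2.526]
force: [0.2, -0.9, 0.8]
grip_width: 0.0471
finger_force: 0.0
```

Emit:
{"fn": "move_arm", "kwargs": {"plan": [[[-0.376, 0.266, 0.251, 0, 0, 0.694, 0.1], [-0.376, 0.266, 0.251, 0, 0, 0.694, 0.1], [-0.376, 0.266, 0.251, 0, 0, 0.694, 0.1], [-0.376, 0.266, 0.251, 0, 0, 0.694, 0.1], [-0.376, 0.266, 0.251, 0, 0, 0.694, 0.1], [-0.376, 0.266, 0.251, 0, 0, 0.694, 0.1], [-0.376, 0.266, 0.251, 0, 0, 0.694, 0.1], [-0.376, 0.266, 0.251, 0, 0, 0.694, 0.1], [-0.376, 0.266, 0.251, 0, 0, 0.694, 0.1], [-0.376, 0.266, 0.251, 0, 0, 0.694, 0.1]]]}}

```text
clock: 42.65
position: [0.5457, 0.0936, 0.2195]
tool_rot: [-3.137, 0.001, 1.799]
force: [-0.4, -0.4, -0.2]
grip_width: 0.0471
finger_force: 0.0
```

```bash
python3 - <<'E'
from m import *
stat()
f=grab_frame("top");g=grab_frame("side")
for t in(80,120):print(pan(f["color"],f,245,thr=t))
legs([(pose([.5455,.0945,.111],103),9)])
E
```

```text
42.65 p [0.5457 0.0936 0.2195] rpy [-1.798e+02  1.000e-01  1.031e+02] q [-0.13  0.43 -0.2   1.79  0.1   0.93 -0.15] F [-0.4 -0.4 -0.2] w 0.0471 ff 0.0
(array([0., 0.]), 0.0, 0)
(array([ 0.5768, -0.0333]), 0.0808, 5)
9 x [0.008, 0.002, 0.601, -0.005, 0.002, 0.003] -> [0.546 0.094 0.111]
```

Emit:
{"fn": "move_arm", "kwargs": {"plan": [[[0.01, 0, 0.6, 0, 0, 0, 0.1], [0.01, 0, 0.6, 0, 0, 0, 0.1], [0.01, 0, 0.6, 0, 0, 0, 0.1], [0.01, 0, 0.6, 0, 0, 0, 0.1], [0, 0, 0.6, 0, 0, 0, 0.1], [0, 0, 0.6, 0, 0, 0, 0.1], [0, 0, 0.6, 0, 0, 0, 0.1], [0, 0, 0.6, 0, 0, 0, 0.1], [0, 0, 0.6, 0, 0, 0, 0.1], [0, 0, 0, 0, 0, 0, 0.1]]]}}

```text
clock: 43.75
position: [0.544, 0.0953, 0.1103]
tool_rot: [-3.136, 0.001, 1.804]
force: [-0.3, 0.8, 0.8]
grip_width: 0.0472
finger_force: 0.0
```

Emit:
{"fn": "move_arm", "kwargs": {"plan": [[[0, 0, 0, 0, 0, 0, -1], [0, 0, 0, 0, 0, 0, -1], [0, 0, 0, 0, 0, 0, -1], [0, 0, 0, 0, 0, 0, -1], [0, 0, 0, 0, 0, 0, -1], [0, 0, 0, 0, 0, 0, -1], [0, 0, 0, 0, 0, 0, -1], [0, 0, 0, 0, 0, 0, -1], [0, 0, 0, 0, 0, 0, -1], [0, 0, 0, 0, 0, 0, -1]]]}}

```text
clock: 44.75
position: [0.5452, 0.0955, 0.1124]
tool_rot: [-3.139, 0.001, 1.803]
force: [0.6, 0.2, 6.5]
grip_width: 0.0215
finger_force: 27.0
```

```bash
python3 - <<'E'
from m import *
stat();print(observe()["moment"])
f=grab_frame("top")
for t in(80,100,120,140):print(pan(f["color"],f,245,thr=t))
T=cur();G=T.copy();G[:3,3]+=[.5978-.5758,-.299+.0325,0]
legs([(G,30)])
E
```

```text
44.75 p [0.5452 0.0955 0.1124] rpy [-179.8    0.   103.3] q [-0.15  0.57 -0.18  1.88  0.15  0.7  -0.19] F [0.6 0.2 6.5] w 0.0215 ff 27.0
[ 0.12184896 -0.20318593  0.21762443]
(array([0., 0.]), 0.0, 0)
(array([0., 0.]), 0.0, 0)
(array([0., 0.]), 0.0, 0)
(array([ 0.5519, -0.0295]), 0.0776, 18)
30 x [-0.441, -0.067, 0.001, 0.0, 0.0, 0.0] -> [ 0.567 -0.171  0.112]
```

Emit:
{"fn": "move_arm", "kwargs": {"plan": [[[0, 0, -0.08, 0, 0, 0, -1], [-0.2, -0.03, 0, 0, 0, 0, -1], [-0.4, -0.06, 0, 0, 0, 0, -1], [-0.45, -0.07, 0, 0, 0, 0, -1], [-0.45, -0.07, 0, 0, 0, 0, -1], [-0.45, -0.07, 0, 0, 0, 0, -1], [-0.45, -0.07, 0, 0, 0, 0, -1], [-0.45, -0.07, 0, 0, 0, 0, -1], [-0.45, -0.07, 0, 0, 0, 0, -1], [-0.45, -0.07, 0, 0, 0, 0, -1]]]}}

```text
clock: 45.8
position: [0.5508, 0.019, 0.1136]
tool_rot: [-3.138, 0.001, 1.803]
force: [0.2, 1.8, -2.5]
grip_width: 0.0215
finger_force: 25.4
```

```bash
python3 - <<'E'
from m import *
stat();print(observe()["moment"])
E
```

```text
45.8 p [0.5508 0.019  0.1136] rpy [-179.8    0.   103.3] q [-0.01  0.57 -0.18  1.89  0.15  0.7  -0.05] F [ 0.2  1.8 -2.5] w 0.0215 ff 25.4
[0.68946821 0.03336147 0.07724135]
```

Emit:
{"fn": "move_arm", "kwargs": {"plan": [[[-0.45, -0.07, 0.05, 0, 0, 0, -1], [-0.45, -0.07, 0, 0, 0, 0, -1], [-0.45, -0.07, 0, 0, 0, 0, -1], [-0.45, -0.07, 0, 0, 0, 0, -1], [-0.45, -0.07, 0, 0, 0, 0, -1], [-0.45, -0.07, 0, 0, 0, 0, -1], [-0.45, -0.07, 0, 0, 0, 0, -1], [-0.45, -0.07, 0, 0, 0, 0, -1], [-0.45, -0.07, 0, 0, 0, 0, -1], [-0.45, -0.07, 0, 0, 0, 0, -1]]]}}

```text
clock: 46.8
position: [0.5579, -0.0718, 0.1128]
tool_rot: [-3.138, 0.001, 1.804]
force: [0.4, 2.8, -1.2]
grip_width: 0.0215
finger_force: 25.6
```

```bash
python3 - <<'E'
from m import *
stat()
legs([(pose([.567,-.171,cur()[2,3]],103.3),10)])
E
```

```text
46.8 p [ 0.5579 -0.0718  0.1128] rpy [-179.8    0.   103.3] q [ 0.15  0.58 -0.18  1.86  0.15  0.72  0.12] F [ 0.4  2.8 -1.2] w 0.0215 ff 25.6
10 x [-0.493, -0.07, 0.0, -0.004, 0.001, 0.001] -> [ 0.567 -0.171  0.113]
```

Emit:
{"fn": "move_arm", "kwargs": {"plan": [[[-0.55, -0.08, 0.02, 0, 0, 0, -1], [-0.55, -0.08, 0, 0, 0, 0, -1], [-0.55, -0.08, 0, 0, 0, 0, -1], [-0.55, -0.08, 0, 0, 0, 0, -1], [-0.55, -0.08, 0, 0, 0, 0, -1], [-0.55, -0.08, 0, 0, 0, 0, -1], [-0.55, -0.08, 0, 0, 0, 0, -1], [-0.5, -0.07, 0, 0, 0, 0, -1], [-0.35, -0.05, 0, 0, 0, 0, -1], [-0.2, -0.03, 0, 0, 0, 0, -1]]]}}

```text
clock: 47.8
position: [0.5667, -0.1704, 0.1125]
tool_rot: [-3.138, 0.001, 1.803]
force: [-0.5, 3.9, 1.8]
grip_width: 0.0213
finger_force: 25.9
```

```bash
cat >> m.py <<'E'
def pan2(F,c0,thr):
    """RANSAC-free radial fit of the rim's outer edge: along rays from c0 at z=.15, outermost bright->dark crossing near 80 mm"""
    P=[];gray=F["color"].min(2).astype(np.float32)
    for a in np.radians(np.arange(0,360,3)):
        rs=np.arange(.065,.1,.0005);uv=np.array([proj(F,[c0[0]+r*np.cos(a),c0[1]+r*np.sin(a),.15]) for r in rs],np.float32)
        v=cv2.remap(gray,uv[None,:,0],uv[None,:,1],cv2.INTER_LINEAR)[0]
        i=np.nonzero((v[:-1]>=thr)&(v[1:]<thr)&(abs(rs[:-1]-.08)<.008))[0]
        if len(i):P.append([*(np.array(c0)+rs[i[-1]]*np.array([np.cos(a),np.sin(a)]))])
    P=np.array(P)
    from scipy.optimize import least_squares
    s=least_squares(lambda q:np.hypot(*(P-q).T)-.08,c0,loss="soft_l1",f_scale=.001);r=np.hypot(*(P-s.x).T)-.08
    return s.x.round(4),len(P),round(float(np.median(abs(r))),4)
E
python3 - <<'E'
from m import *
stat()
f=grab_frame("top");g=grab_frame("side")
for t in(100,130):
    for F in(f,g): print(t,pan2(F,(.5978,-.299),t))
E
```

```text
47.8 p [ 0.5667 -0.1704  0.1125] rpy [-179.8    0.   103.3] q [ 0.32  0.62 -0.18  1.78  0.15  0.76  0.29] F [-0.5  3.9  1.8] w 0.0213 ff 25.9
100 (array([ 0.5968, -0.3014]), 52, 0.0006)
100 (array([ 0.5991, -0.2975]), 80, 0.0015)
130 (array([ 0.5967, -0.3007]), 52, 0.0005)
130 (array([ 0.5986, -0.3007]), 113, 0.0023)
```

The pan is within about 2 mm of target by both views. I'll release and measure it unobstructed.

Emit:
{"fn": "move_arm", "kwargs": {"plan": [[[0, 0, 0, 0, 0, 0, 0.1], [0, 0, 0, 0, 0, 0, 0.1], [0, 0, 0, 0, 0, 0, 0.1], [0, 0, -0.5, 0, 0, 0, 0.1], [0, 0, -1, 0, 0, 0, 0.1], [0, 0, -1, 0, 0, 0, 0.1], [0, 0, -1, 0, 0, 0, 0.1], [0, 0, -1, 0, 0, 0, 0.1], [0, 0, -1, 0, 0, 0, 0.1], [0, 0, -1, 0, 0, 0, 0.1]]]}}

```text
clock: 48.9
position: [0.5671, -0.1693, 0.2442]
tool_rot: [-3.138, 0.001, 1.804]
force: [0.3, -0.0, -0.3]
grip_width: 0.0469
finger_force: 0.0
```

Emit:
{"fn": "move_arm", "kwargs": {"plan": [[[0.4, 1, 0, 0, 0, 0, 0.1], [0.4, 1, 0, 0, 0, 0, 0.1], [0.4, 1, 0, 0, 0, 0, 0.1], [0.4, 1, 0, 0, 0, 0, 0.1], [0.4, 1, 0, 0, 0, 0, 0.1], [0.4, 1, 0, 0, 0, 0, 0.1], [0.4, 0.8, 0, 0, 0, 0, 0.1], [0.4, 0.6, 0, 0, 0, 0, 0.1], [0.4, 0, 0, 0, 0, 0, 0.1], [0.4, 0, 0, 0, 0, 0, 0.1]]]}}

```text
clock: 49.9
position: [0.6922, -0.0571, 0.242]
tool_rot: [-3.138, 0.001, 1.803]
force: [-0.4, -0.6, -0.0]
grip_width: 0.0469
finger_force: 0.0
```

```bash
python3 - <<'E'
from m import *
stat()
f=grab_frame("top");g=grab_frame("side")
for t in(80,100,130):
    for F in(f,g): print(t,pan2(F,(.5975,-.3),t))
# ring & knob geometry: red ring from both initial-style views (uncovered part)
for F,n in((f,"top"),(g,"side")):
    c=F["color"].astype(int);ys,xs=np.nonzero(c[...,0]-c[...,1:].max(2)>60)
    W=np.array([plane(F,(x,y),.06)[:2] for x,y in zip(xs,ys)]);r=np.hypot(*(W-[.5978,-.299]).T);q=W[(r>.078)&(r<.092)]
    from scipy.optimize import least_squares
    s=least_squares(lambda z:np.hypot(*(q-z).T)-.085,[.5978,-.299],loss="soft_l1",f_scale=.001);print(n,"ring",s.x.round(4),len(q))
print("knob",circ(f,(.444,-.247),.06,.02,.036))
f0=dict(f);f0["color"]=cv2.imread("f.png")[:,:,::-1];c=f0["color"].astype(int);ys,xs=np.nonzero(c[...,0]-c[...,1:].max(2)>50)
W=np.array([plane(f,(x,y),.06)[:2] for x,y in zip(xs,ys)]);r=np.hypot(*(W-[.5978,-.299]).T);q=W[(r>.078)&(r<.092)]
s=least_squares(lambda z:np.hypot(*(q-z).T)-.085,[.5978,-.299],loss="soft_l1",f_scale=.001);print("ring0",s.x.round(4),len(q))
E
```

```text
49.9 p [ 0.6922 -0.0571  0.242 ] rpy [-179.8    0.   103.3] q [ 0.11  0.64 -0.2   1.37  0.13  1.15  0.13] F [-0.4 -0.6 -0. ] w 0.0469 ff 0.0
80 (array([ 0.5984, -0.3016]), 79, 0.0013)
80 (array([ 0.5992, -0.2956]), 79, 0.0015)
100 (array([ 0.5981, -0.3014]), 79, 0.0011)
100 (array([ 0.5989, -0.2964]), 80, 0.0013)
130 (array([ 0.5964, -0.3009]), 110, 0.0023)
130 (array([ 0.5982, -0.2996]), 114, 0.0022)
top ring [ 0.5968 -0.2994] 66
side ring [ 0.6001 -0.3016] 145
knob (array([ 0.4429, -0.246 ]), 0.0292, 1627)
ring0 [ 0.5978 -0.2991] 280
```

```bash
python3 - <<'E'
from m import *
f=grab_frame("top");g=grab_frame("side")
a=cv2.resize(f["color"],(480,360),interpolation=cv2.INTER_AREA);b=cv2.resize(g["color"][60:330,30:350],(427,360))
c=cv2.resize(f["color"][115:195,110:230],(360,240),interpolation=cv2.INTER_CUBIC);d=cv2.resize(g["color"][115:195,235:335],(300,240),interpolation=cv2.INTER_CUBIC)
cv=np.zeros((600,800,3),np.uint8);cv[:360,:480]=a;cv[:360,480:]=b[:,:320];cv[360:,:360]=c;cv[360:,360:660]=d
cv2.imwrite("pics/fin.png",cv[:,:,::-1])
k=np.array([.444,-.247])
legs([(pose([.44,-.12,.26],150),15),(pose([.444,-.247,.15],182.8),10),(pose([.444,-.247,.080],182.8),8)])
E
```

```text
15 x [0.323, -0.83, -0.057, -0.002, 0.0, -0.519] -> [ 0.44 -0.12  0.26]
10 x [-0.189, -0.616, 0.55, 0.0, 0.0, -0.547] -> [ 0.444 -0.247  0.15 ]
8 x [0.0, 0.0, 0.437, 0.0, 0.0, 0.0] -> [ 0.444 -0.247  0.08 ]
```

View pics/fin.png

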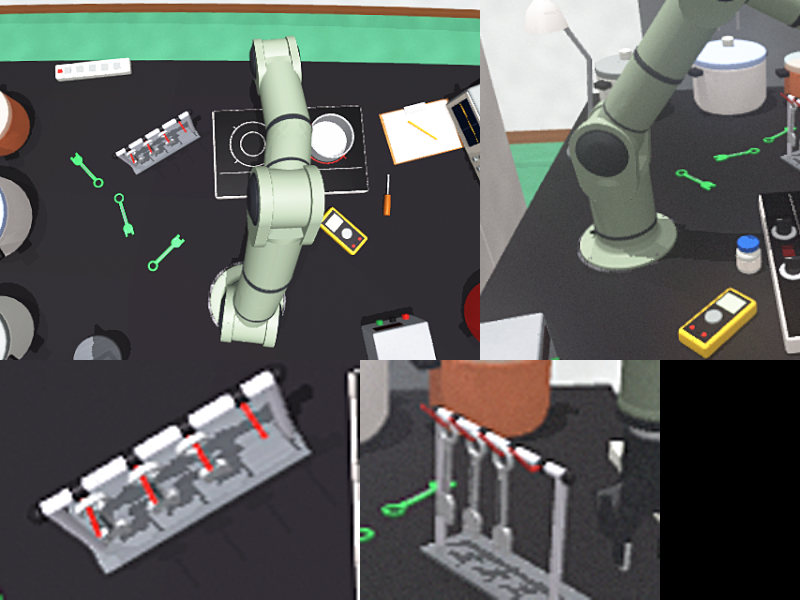

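All three spanners hang on pegs 1–3, no other steel spanner is in view, and the pan is on the right zone. Next is the right knob.

Emit:
{"fn": "move_arm", "kwargs": {"plan": [[[0.323, -0.83, -0.057, 0, 0, -0.519, 0.1], [0.323, -0.83, -0.057, 0, 0, -0.519, 0.1], [0.323, -0.83, -0.057, 0, 0, -0.519, 0.1], [0.323, -0.83, -0.057, 0, 0, -0.519, 0.1], [0.323, -0.83, -0.057, 0, 0, -0.519, 0.1], [0.323, -0.83, -0.057, 0, 0, -0.519, 0.1], [0.323, -0.83, -0.057, 0, 0, -0.519, 0.1], [0.323, -0.83, -0.057, 0, 0, -0.519, 0.1], [0.323, -0.83, -0.057, 0, 0, -0.519, 0.1], [0.323, -0.83, -0.057, 0, 0, -0.519, 0.1]]]}}

```text
clock: 51.1
position: [0.5168, -0.0769, 0.2542]
tool_rot: [-3.138, -0.001, 2.348]
force: [1.0, -0.5, 0.8]
grip_width: 0.0473
finger_force: 0.0
```

Emit:
{"fn": "move_arm", "kwargs": {"plan": [[[0.323, -0.83, -0.057, 0, 0, -0.519, 0.1], [0.323, -0.83, -0.057, 0, 0, -0.519, 0.1], [0.323, -0.83, -0.057, 0, 0, -0.519, 0.1], [0.323, -0.83, -0.057, 0, 0, -0.519, 0.1], [0.323, -0.83, -0.057, 0, 0, -0.519, 0.1], [-0.189, -0.616, 0.55, 0, 0, -0.547, 0.1], [-0.189, -0.616, 0.55, 0, 0, -0.547, 0.1], [-0.189, -0.616, 0.55, 0, 0, -0.547, 0.1], [-0.189, -0.616, 0.55, 0, 0, -0.547, 0.1], [-0.189, -0.616, 0.55, 0, 0, -0.547, 0.1]]]}}

```text
clock: 52.1
position: [0.4327, -0.1848, 0.2049]
tool_rot: [-3.139, -0.003, 2.906]
force: [-0.3, 0.2, 0.6]
grip_width: 0.0468
finger_force: 0.0
```

Emit:
{"fn": "move_arm", "kwargs": {"plan": [[[-0.189, -0.616, 0.55, 0, 0, -0.547, 0.1], [-0.189, -0.616, 0.55, 0, 0, -0.547, 0.1], [-0.189, -0.616, 0.55, 0, 0, -0.547, 0.1], [-0.189, -0.616, 0.55, 0, 0, -0.547, 0.1], [-0.189, -0.616, 0.55, 0, 0, -0.547, 0.1], [0, 0, 0, 0, 0, 0, 0.1], [0, 0, 0, 0, 0, 0, 0.1], [0, 0, 0, 0, 0, 0, 0.1], [0, 0, 0, 0, 0, 0, 0.1], [0, 0, 0, 0, 0, 0, 0.1]]]}}

```text
clock: 53.1
position: [0.4443, -0.2467, 0.1506]
tool_rot: [-3.14, -0.003, -3.092]
force: [1.1, 0.5, 0.6]
grip_width: 0.0471
finger_force: 0.0
```

```bash
python3 - <<'E'
from m import *
stat()
legs([(pose([.444,-.2465,.081],182.8),8)])
E
```

```text
53.1 p [ 0.4443 -0.2467  0.1506] rpy [-179.9   -0.2 -177.1] q [ 0.71  0.48 -0.42  1.96  0.28  0.76  1.75] F [1.1 0.5 0.6] w 0.0471 ff 0.0
8 x [0.001, 0.002, 0.435, -0.002, -0.004, 0.001] -> [ 0.444 -0.246  0.081]
```

Emit:
{"fn": "move_arm", "kwargs": {"plan": [[[0, 0, 0.435, 0, 0, 0, 0.1], [0, 0, 0.435, 0, 0, 0, 0.1], [0, 0, 0.435, 0, 0, 0, 0.1], [0, 0, 0.435, 0, 0, 0, 0.1], [0, 0, 0.435, 0, 0, 0, 0.1], [0, 0, 0.435, 0, 0, 0, 0.1], [0, 0, 0.435, 0, 0, 0, 0.1], [0, 0, 0.435, 0, 0, 0, 0.1], [0, 0, 0, 0, 0, 0, 0.1], [0, 0, 0, 0, 0, 0, 0.1]]]}}

```text
clock: 54.1
position: [0.444, -0.247, 0.0805]
tool_rot: [-3.14, -0.004, -3.092]
force: [0.0, 0.0, 0.1]
grip_width: 0.0468
finger_force: 0.0
```

Emit:
{"fn": "move_arm", "kwargs": {"plan": [[[0, 0, 0, 0, 0, 0, -1], [0, 0, 0, 0, 0, 0, -1], [0, 0, 0, 0, 0, 0, -1], [0, 0, 0, 0, 0, 0, -1], [0, 0, 0, 0, 0, 0, -1], [0, 0, 0, 0, 0, 0, -1], [0, 0, 0, 0, 0, 0, -1], [0, 0, 0, 0, 0, 0, -1], [0, 0, 0, 0, 0, 0, -1], [0, 0, 0, 0, 0, 0, -1]]]}}

```text
clock: 55.1
position: [0.4441, -0.247, 0.081]
tool_rot: [-3.14, -0.003, -3.092]
force: [-1.3, 2.8, 5.2]
grip_width: 0.0137
finger_force: 28.4
```

```bash
python3 - <<'E'
from m import *
stat();print(observe()["moment"])
f=grab_frame("top");g=grab_frame("side");print(pan2(f,(.5975,-.3),100),pan2(g,(.5975,-.3),100))
E
```

```text
55.1 p [ 0.4441 -0.247   0.081 ] rpy [-179.9   -0.2 -177.1] q [ 0.66  0.59 -0.36  2.01  0.35  0.61  1.68] F [-1.3  2.8  5.2] w 0.0137 ff 28.4
[ 0.50702486  0.2326005  -0.09188408]
(array([ 0.5995, -0.2992]), 80, 0.0011) (array([ 0.5992, -0.2966]), 79, 0.0011)
```

Turn clockwise 80.2°, plus a few degrees into the stop.

Emit:
{"fn": "move_arm", "kwargs": {"plan": [[[0, 0, 0, 0, 0, 0.75, -1], [0, 0, 0, 0, 0, 0.75, -1], [0, 0, 0, 0, 0, 0.75, -1], [0, 0, 0, 0, 0, 0.75, -1], [0, 0, 0, 0, 0, 0.75, -1], [0, 0, 0, 0, 0, 0.75, -1], [0, 0, 0, 0, 0, 0.75, -1], [0, 0, 0, 0, 0, 0.75, -1], [0, 0, 0, 0, 0, 0.75, -1], [0, 0, 0, 0, 0, 0.75, -1]]]}}

```text
clock: 56.2
position: [0.4444, -0.2461, 0.081]
tool_rot: [-3.139, -0.002, 2.404]
force: [-0.3, 8.1, 6.7]
grip_width: 0.0132
finger_force: 28.6
```

Emit:
{"fn": "move_arm", "kwargs": {"plan": [[[0, 0, 0, 0, 0, 0.75, -1], [0, 0, 0, 0, 0, 0.75, -1], [0, 0, 0, 0, 0, 0.75, -1], [0, 0, 0, 0, 0, 0.75, -1], [0, 0, 0, 0, 0, 0.75, -1], [0, 0, 0, 0, 0, 0.75, -1], [0, 0, 0, 0, 0, 0.75, -1], [0, 0, 0, 0, 0, 0.5, -1], [0, 0, 0, 0, 0, 0.3, -1], [0, 0, 0, 0, 0, 0.3, -1]]]}}

```text
clock: 57.2
position: [0.445, -0.2459, 0.081]
tool_rot: [-3.139, 0.0, 1.742]
force: [2.3, 8.9, 7.1]
grip_width: 0.0133
finger_force: 44.3
```

Emit:
{"fn": "move_arm", "kwargs": {"plan": [[[0, 0, 0, 0, 0, 0.1, -1], [0, 0, 0, 0, 0, 0, -1], [0, 0, 0, 0, 0, 0, -1], [0, 0, 0, 0, 0, 0, -1], [0, 0, 0, 0, 0, 0, -1], [0, 0, 0, 0, 0, 0, -1], [0, 0, 0, 0, 0, 0, -1], [0, 0, 0, 0, 0, 0, -1], [0, 0, 0, 0, 0, 0, -1], [0, 0, 0, 0, 0, 0, -1]]]}}

```text
clock: 58.2
position: [0.445, -0.2459, 0.0811]
tool_rot: [-3.139, 0.0, 1.734]
force: [2.9, 7.6, 6.1]
grip_width: 0.0137
finger_force: 48.4
```

```bash
python3 - <<'E'
from m import *
stat();print(observe()["moment"])
E
```

```text
58.2 p [ 0.445  -0.2459  0.0811] rpy [-179.9    0.    99.3] q [ 0.37  0.57  0.03  2.02 -0.03  0.55  0.57] F [2.9 7.6 6.1] w 0.0137 ff 48.4
[ 1.86743895 -0.54349674  1.20224569]
```

Emit:
{"fn": "move_arm", "kwargs": {"plan": [[[0, 0, 0, 0, 0, 0, 0.1], [0, 0, 0, 0, 0, 0, 0.1], [0, 0, 0, 0, 0, 0, 0.1], [0, 0, 0, 0, 0, 0, 0.1], [0, 0, -1, 0, 0, 0, 0.1], [0, 0, -1, 0, 0, 0, 0.1], [0, 0, -1, 0, 0, 0, 0.1], [0, 0, -1, 0, 0, 0, 0.1], [0, 0, -1, 0, 0, 0, 0.1], [0, 0, -1, 0, 0, 0, 0.1]]]}}

```text
clock: 59.2
position: [0.4442, -0.2469, 0.2014]
tool_rot: [-3.138, 0.001, 1.73]
force: [0.4, 0.1, 0.1]
grip_width: 0.0471
finger_force: 0.0
```

Emit:
{"fn": "move_arm", "kwargs": {"plan": [[[1, 0, -1, 0, 0, 0, 0.1], [1, 0, -1, 0, 0, 0, 0.1], [1, 0, -1, 0, 0, 0, 0.1], [1, 0, -1, 0, 0, 0, 0.1], [1, 0, -1, 0, 0, 0, 0.1], [1, 0, 0, 0, 0, 0, 0.1], [1, 0, 0, 0, 0, 0, 0.1], [1, 0, 0, 0, 0, 0, 0.1], [1, 0, 0, 0, 0, 0, 0.1], [1, 0, 0, 0, 0, 0, 0.1]]]}}

```text
clock: 60.2
position: [0.4126, -0.0486, 0.3004]
tool_rot: [-3.138, 0.001, 1.73]
force: [0.3, -0.2, -0.6]
grip_width: 0.0465
finger_force: 0.0
```

```bash
python3 - <<'E'
from m import *
stat()
f=grab_frame("top");g=grab_frame("side");print(pan2(f,(.5975,-.3),100),pan2(g,(.5975,-.3),100))
# knobs in the top view: long axis of the bar from dark-bar highlight; print small maps
for F,P in((f,[.444,-.247,.10]),(f,[.4365,-.0868,.10])):
    p=proj(F,P).round().astype(int);a=F["color"][p[1]-9:p[1]+10,p[0]-10:p[0]+11].max(2)
    print("\n".join("".join(" .:-=+*#%@"[min(9,int(v)//26)] for v in r) for r in a));print()
# hung spanners: bright pixels in side view below each peg
o,a=RAIL;c,s=np.cos(np.radians(a)),np.sin(np.radians(a))
for i,y in TIPY.items():
    W=[o[0]-c*.018-s*y,o[1]-s*.018+c*y,.15];u=proj(g,W).round().astype(int);print(i,g["color"][u[1]-6:u[1]+7,u[0]-5:u[0]+6].min(2).max())
E
```

```text
60.2 p [ 0.4126 -0.0486  0.3004] rpy [-1.798e+02  1.000e-01  9.910e+01] q [ 0.05  0.1  -0.08  2.01  0.01  1.03  0.12] F [ 0.3 -0.2 -0.6] w 0.0465 ff 0.0
(array([ 0.5986, -0.3001]), 92, 0.0018) (array([ 0.599 , -0.2964]), 79, 0.0014)
........ ............
....  :+-:-..........
... *@@@@@@@+........
. +@@@@@@@@@@@- .....
 #@@@@@@%@@@@@@#.....
*@@@@%-::::+@@@@*....
@@@@#:::::...*#@%:...
@@@#:::.. ......@+...
@@@+   ...:::::.##:..
@@%. :.*@@+:--::*%:..
@@#  @@@+---:. +@@-..
@@%  ---.      @@@-..
@@@:     ..:::-@@@-..
@@@# .::----::@@@@-..
@@@@-:-----:::@@@#...
@@@@@-:--:::-@@@@+...
=@@@@@+ . -*@@@@#....
 %@@@@@@@@@@@@@@:....
..*@@@@@@@@@@@@:.....

@@@%######%%%%%%%%%%%
@@@%######%%%%%%%%%%%
@@@%#######%%%%%%%%%%
@@@%#######%%%%%%%%%%
@@%########%%%%%%%%%%
@%##########%%%%%%%%%
@#*########%%%%%%%%%%
%**########%%%%%%%%%%
#*##########%%%%%%%%%
**##########%%%%%%%%%
**##########%%%%%%%%%
**##########%%%%%%%%%
***#########%%%%%%%%%
**##########%%%%%%%%%
***#########%%%%%%%%%
**##########%%%%%%%%%
***#########%%%%%%%%%
***#########%%%%%%%%%
***##########%%%%%%%%

1 169
2 147
3 147
4 70
```

```bash
python3 -c "from workcell import job_done; print(job_done())"
```

```text
the job is handed in; nothing more can be done
None
```

The job is handed in at about 60 s of the 210 s. The three spanners hang on pegs 1–3, the left knob is off, the pan is within about 4 mm of the right ring's centre, and the right knob was then turned to its stop. The judged result was not shown.

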